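# Pack the model vehicles out of the push-latch drawer into the carry case

### The job

The game evening is over and the vehicle models have to travel: press the front of the small push-latch drawer in until it springs out, pull it open, and stand every model that is in it upright in a well of its own in the carry case. When all are in, set the clear cover on the case and press it straight down until the orange clips at both ends click over its ledges. Finally leave the empty drawer pushed shut so that it latches, and do not disturb the horned beast, the paint jar or the tape measure.

Things in the scene. Friction and masses are not known exactly. Their poses are not given: they have to be found in the camera images.
- cabinet: Low wooden storage unit, fixed to the table, 220 mm deep (its x), 292 wide (y), 88 high, with a rack of small paint pots (up to 54 mm above its top) along the back 65 mm of its top. It holds one drawer over its whole front. Origin: centre of its underside; its own -x is its front, the way the drawer opens; z up.
- drawer (a joint): Drawer travel (m) along the unit's -x: 0 latched shut, 0.145 fully open. Push-push latch. To release: press the front in 5 mm or more (stop at -0.006; the spring resists with about 9 N, press with 12 to 20 N), let go: it springs out to about 0.05 and then pulls freely. To shut: push in past 0 to the stop (last 45 mm damped, 5 to 9 N), let go: it returns to 0. If it springs out, wait 4 s, push again.
- drawer_front (a point): Middle of the white drawer front's outer face (moves with the drawer), 48 mm above the table. The front is a flat panel 292 mm wide (unit's y), 76 high (10 to 86 mm above the table) and 12 thick; axes as the unit's, so the panel lies on the +x side of this point. Shut, its back stands 10 mm before the unit's front.
- drawer_edge (a point): Middle of the top edge of the same panel, halfway through its 12 mm thickness, 86 mm above the table; the place to pinch the panel from above once the drawer has sprung out. Behind the panel (unit's +x) 34 mm of the drawer's inside is free, before a low rib; the drawer floor is 14 mm above the table.
- tank_red: Model battle vehicle, dark red, 80 to 150 g: hull 84 mm (its x) x 44 x 26 high, turret 46 x 28 (y) x 20 on it, turret middle 6 mm towards -x; 46 high in all, gun to +x. Origin: centre of underside. Starts lengthways in one of the drawer's four lanes (62 mm apart, 10 mm ribs between, 97 mm behind the front face), gun either way. Grip the turret across y. May be absent.
- tank_green: Model battle vehicle, green, 80 to 150 g: hull 84 mm (its x) x 44 x 26 high, turret 46 x 28 (y) x 20 on it, turret middle 6 mm towards -x; 46 high in all, gun to +x. Origin: centre of underside. Starts lengthways in one of the drawer's four lanes (62 mm apart, 10 mm ribs between, 97 mm behind the front face), gun either way. Grip the turret across y. May be absent.
- tank_blue: Model battle vehicle, blue, 80 to 150 g: hull 84 mm (its x) x 44 x 26 high, turret 46 x 28 (y) x 20 on it, turret middle 6 mm towards -x; 46 high in all, gun to +x. Origin: centre of underside. Starts lengthways in one of the drawer's four lanes (62 mm apart, 10 mm ribs between, 97 mm behind the front face), gun either way. Grip the turret across y. May be absent.
- tank_sand: Model battle vehicle, sand-coloured, 80 to 150 g: hull 84 mm (its x) x 44 x 26 high, turret 46 x 28 (y) x 20 on it, turret middle 6 mm towards -x; 46 high in all, gun to +x. Origin: centre of underside. Starts lengthways in one of the drawer's four lanes (62 mm apart, 10 mm ribs between, 97 mm behind the front face), gun either way. Grip the turret across y. May be absent.
- case: Carry case, fixed: black plate 260 (its x) x 154 x 6 mm; grey walls 4 thick, 208 x 128 outside, tops 28 above the underside, make 2 x 2 wells. At each x end an orange sprung clip, 40 wide, top 65 high, 120.5 to 124.5 from the centre; its head reaches 9 inwards, head underside 47.5 above the case's underside. Origin: centre of the underside.
- well0 (a point): Centre of the floor of well 0 of the case, 6 mm above its underside; the well is 98 mm (case's x) x 58 mm and 22 mm deep; one model lengthways in each. Any well will do.
- well1 (a point): Centre of the floor of well 1 of the case, 6 mm above its underside; the well is 98 mm (case's x) x 58 mm and 22 mm deep; one model lengthways in each. Any well will do.
- well2 (a point): Centre of the floor of well 2 of the case, 6 mm above its underside; the well is 98 mm (case's x) x 58 mm and 22 mm deep; one model lengthways in each. Any well will do.
- well3 (a point): Centre of the floor of well 3 of the case, 6 mm above its underside; the well is 98 mm (case's x) x 58 mm and 22 mm deep; one model lengthways in each. Any well will do.
- cover: Clear cover, open below, about 200 g, first upright on the table: 220 mm (its x) x 142, 54 high to its top, orange flared rim 226 x 148. Goes over the grey walls (play 3 to 4 mm, plus 3 of flare) and rests on the black plate: origin then 6 mm above the case's origin, x parallel to the case's x (either way round). Origin: centre of its lower rim plane.
- cover_grip (a point): Centre of the cover's orange grip bar: 100 mm long (cover's x), 16 wide (y), 12 high, 80 mm above the rim plane, clear of the top by 20 mm.
- cover_end_a (a point): Middle of the top of the ledge at the cover's -x end: orange, 8 x 54 mm, 6 thick, 40 mm above the rim plane. The clip head must snap over it: pressing the cover home takes 12 to 20 N.
- cover_end_b (a point): The same at the cover's +x end.
- clip_a (a joint): Angle (rad) by which the clip at the case's -x end is bent outwards: 0 at rest, about 0.13 while a ledge passes, back near 0 when it has clicked.
- clip_b (a joint): The same for the clip at the case's +x end.
- beast: Horned beast figure, purplish, on a round base 60 mm across, about 86 mm high. Leave alone. Origin: centre of its underside.
- paint_jar: Paint jar with a red cap, 48 mm across, 60 high. Leave alone. Origin: centre of its underside.
- tape_measure: Yellow tape measure, 68 x 32 x 62 mm high. Leave alone. Origin: centre of its underside.

How it is judged (in metres and radians):
On the way, in this order (a step that is already met when the one before it is completed fails the run):
1. the pressed drawer has sprung out of its latch (value of joint drawer above 0.035 m), for 0.1 s.
2. every model stands upright in a well of the case (x of tank_red in the frame of case between -0.105 and 0.105 m and y of tank_red in the frame of case between -0.065 and 0.065 m and z of tank_red in the frame of case between 0 and 0.012 m and angle between each of tank_red, tank_green, tank_blue, tank_sand's own z axis and vertical below 0.12 rad and linear speed of each of tank_red, tank_green, tank_blue, tank_sand below 0.02 m/s and x of tank_green in the frame of case between -0.105 and 0.105 m and y of tank_green in the frame of case between -0.065 and 0.065 m and z of tank_green in the frame of case between 0 and 0.012 m and x of tank_blue in the frame of case between -0.105 and 0.105 m and y of tank_blue in the frame of case between -0.065 and 0.065 m and z of tank_blue in the frame of case between 0 and 0.012 m and x of tank_sand in the frame of case between -0.105 and 0.105 m and y of tank_sand in the frame of case between -0.065 and 0.065 m and z of tank_sand in the frame of case between 0 and 0.012 m), for 0.3 s.
3. the cover is down and both clips have clicked (z of each of cover_end_a, cover_end_b in the frame of case below 0.0485 m and horizontal distance between cover and case below 0.008 m and angle between cover's own z axis and vertical below 0.05 rad and angle between the x axis of cover and the x axis of case, either way round below 0.06 rad and value of joint each of clip_a, clip_b below 0.06 rad), for 0.2 s.
At the end, for the whole second after the job is handed in: Every model upright (0.12 rad) on the floor of a well; cover down on the case (8 mm, 0.06 rad, not tilted), both ledges under their clip heads and the clips back in (below 0.06 rad); drawer shut and latched (within 4 mm of 0); all at rest (all of step 2 and all of step 3 and value of joint drawer between -0.004 and 0.004 m and linear speed of cover below 0.02 m/s); the robot touches nothing.
It fails at once if the horned beast is knocked more than 40 mm aside or over (distance of beast from where it was at the start of the episode above 0.04 m or angle between beast's own z axis and vertical above 0.5 rad).
It fails at once if the paint jar is knocked more than 40 mm aside or over (distance of paint_jar from where it was at the start of the episode above 0.04 m or angle between paint_jar's own z axis and vertical above 0.5 rad).
It fails at once if the tape measure is knocked more than 40 mm aside or over (distance of tape_measure from where it was at the start of the episode above 0.04 m or angle between tape_measure's own z axis and vertical above 0.5 rad).
Of tank_red, tank_green, tank_blue, tank_sand only 3 to 4 are there at a start; the rules pass over those that are not, and their reading is None.
At some moment in a run one of cover may be knocked a few centimetres aside while the robot is not near it.
Once in a run the grip may slacken for a moment while it holds something.
It also fails if it takes over 210 s, if anything falls off the work surface, if the arm or the gripper's body presses on something with over 40 N, if the wrist force passes 120 N, or if a joint passes its speed limit or range.

### The arm

A 7-joint arm with a two-finger parallel gripper is mounted at the origin on the work surface. World frame = base frame: x ahead of the robot, y to its left, z up, the work surface at z = 0. Lengths are in mm, angles in rad, forces in N, time in s.
With the tool pointing down it reaches from about 425 to 1025 mm from the base axis. Payload 3.6 kg.
Tool frame: the origin (TCP) lies midway between the tips of the shut fingers; the grasp point (between the pads) lies 19 mm behind it; y points along the fingers, z is the direction in which the jaws open and shut, and the axes are right-handed (so a half turn about y gives the same grasp; the last joint's range is limited). The gripper opens to 85 mm and grips with 20 to 120 N. Pads are 22 mm wide; open, the fingers measure 114 mm over their backs; the gripper's body (76 mm by 85 mm) begins 54 mm behind the grasp point. The pads swing forward as they close: fully open they stand 13 mm farther back than shut.
Start: joints at [-1.359, 0.591, 0.048, 1.609, -0.033, 0.943, -0.034], TCP at [217.57, 691.587, 195.602] pointing down, gripper open.
Joint ranges: [-2.69, 2.69], [-0.47, 2.24], [-1.27, 1.36], [0.19, 2.51], [-1.53, 4.68], [0.08, 2.07], [-3.09, 3.09]. Speed limits (rad/s): [2.57, 2.57, 3.14, 3.14, 3.14, 3.14, 3.14].

### API

Orientations are given as a unit quaternion [w, x, y, z].
In Python, from cell import manip gives the robot as it stands.
- The arm moves only by the tool play_rows, never from a script. Its argument "targets" is a list of rows, each an object of numbers: "hand": the finger opening in m, from 0 to 0.0854; "dx", "dy", "dz": the shift along the tool's x, y, z in m; "roll": the turn about the tool's y in degrees. In form: [{"hand": .., "dx": .., "dy": .., "dz": .., "roll": ..}, ...]. A call has 1 to 8 rows; each row is the pose to reach, as a shift and turn from the pose measured when the call began, along the tool's axes at that moment; what a row does not reach only later rows make up. A row lasts 1/8 s, in which the tool goes at most 62.5 mm and 10.7 degrees, less where a joint would pass 70% of its speed; a pose out of reach is approached as far as the arm can. A call with a gripper value outside its range is refused whole. The fingers move at their own pace and stop on an object; "squeeze" is the grip in N (left out, the last holds). Time passes only in rows, so rows that repeat a pose let the fingers close. It gives the time, the measured TCP pose, the force and the opening at its end, in the units of the state.
- manip.state(): the state, without advancing time (a new reading comes with each control period).
- manip.read_camera(name): name is "scene" or "top" or "wrist"; returns a dict with "image" (480x640x3 uint8, red, green, blue), "intrinsics" (3x3 intrinsics, pixels), "R" (3x3) and "t" (3): a world point X has camera coordinates R X + t. Camera axes: x right, y down, z forward; pixel columns grow to the right and rows downward; lengths in mm; the calibration is good to about 2 mm. The wrist camera is an equidistant fisheye: a pixel r from the principal point sees the ray r / f radians off the axis. A picture is of the moment at which its call begins. There is no depth.
- manip.sign_off(): hands the job in, once; it reports no verdict.
The state is a dict: "time": time; "joint_pos": joint angles; "qvel": joint speeds; "effort": joint torques, N m; "ee_pos": TCP position; "ee_rot": TCP orientation; "force": force on the tool from outside, world axes, zero at the start; "ft_torque": the same for the moment, N m; "grip_width": opening from 0.0 (shut) to 1.0 (fully open).
Only numpy, scipy, OpenCV 4.12 (cv2) and the standard library are available. Lean on these libraries where they do the work, as an engineer would, in place of code of your own. Each camera call takes 0.05 s, during which the arm holds its last target. There are 200 camera calls.

## Working session

There is one attempt and no reset: what is moved stays moved. The work goes in short steps, Python scripts to look and compute and a tool call to move; the robot and the scene stay as the last step left them, time stands still between calls to the robot, and variables do not carry over. Pictures are saved under pics/ and viewed, about 12 in all and at most 16, crops included, and the job is handed in when it is done.

Besides the shell and the picture viewer there is one more tool, called after ">>>" as name([rows], argument=value, ...), one row to a line, values as JSON. play_rows: Moves the arm, as the interface text tells. Its arguments: {"type":"object","properties":{"targets":{"type":"array","items":{"type":"object","properties":{"hand":{"type":"number"},"dx":{"type":"number"},"dy":{"type":"number"},"dz":{"type":"number"},"roll":{"type":"number"}}}},"squeeze":{"type":"number"}},"required":["targets"]}

```bash
ls; mkdir -p pics
cat > h.py <<'E'
import numpy as np, cv2
from cell import manip
def cam(n,save=None):
    c=manip.read_camera(n)
    if save: cv2.imwrite('pics/'+save,c['image'][:,:,::-1])
    return c
def ray(c,n,u,v):
    K=np.array(c['intrinsics']);x=(u-K[0,2])/K[0,0];y=(v-K[1,2])/K[1,1]
    if n=='wrist':
        r=np.hypot(x,y);s=np.sin(r)/r if r>1e-9 else 1;d=np.array([x*s,y*s,np.cos(r)])
    else: d=np.array([x,y,1.])
    R=np.array(c['R']);return -R.T@np.array(c['t']),R.T@d/np.linalg.norm(d)
def onz(c,n,u,v,z):
    o,d=ray(c,n,u,v);return o+d*(z-o[2])/d[2]
def tri(r1,r2):
    (a,d),(b,e)=r1,r2
    s=np.linalg.lstsq(np.c_[d,-e],b-a,rcond=None)[0]
    p,q=a+d*s[0],b+e*s[1];return (p+q)/2,np.linalg.norm(p-q)
def proj(c,n,X):
    p=np.array(c['R'])@np.array(X,float)+np.array(c['t']);K=np.array(c['intrinsics'])
    if n=='wrist':
        r=np.hypot(p[0],p[1]);th=np.arctan2(r,p[2]);x,y=p[:2]*th/r
    else: x,y=p[:2]/p[2]
    return K[0,0]*x+K[0,2],K[1,1]*y+K[1,2]
E
python3 - <<'E'
from h import *
for n in ('scene','top'):
    c=cam(n,n+'0.png');print(n,np.round(c['intrinsics'],1).tolist(),np.round(-np.array(c['R']).T@np.array(c['t'])),np.round(c['R'],3).tolist())
s=manip.state();print(s)
E
```

```text
pics
scene [[449.9, 0.0, 315.8], [0.0, 449.9, 241.2], [0.0, 0.0, 1.0]] [1053. -525.  753.] [[0.768, 0.64, 0.021], [0.439, -0.503, -0.745], [-0.466, 0.581, -0.667]]
top [[445.9, 0.0, 317.5], [0.0, 445.9, 242.4], [0.0, 0.0, 1.0]] [ 438.   76. 1117.] [[0.002, -1.0, -0.009], [-0.99, -0.001, -0.142], [0.142, 0.01, -0.99]]
{'time': 0.1, 'joint_pos': array([-1.35953427,  0.59204004,  0.04832421,  1.60971592, -0.03327797,
        0.94270119, -0.03369098]), 'qvel': array([-0.00064655, -0.00212847,  0.00142639, -0.00243183, -0.00075029,
       -0.00055611,  0.00195588]), 'effort': array([ 4.78812552e-03, -5.49993932e+01,  1.55298550e+00, -1.98824573e+01,
        9.62717371e-03,  3.75369171e-03, -6.16843776e-08]), 'ee_pos': array([217.3121752 , 690.79329008, 194.53851428]), 'ee_rot': array([-0.6981915 ,  0.6996432 , -0.10736295,  0.10724372]), 'force': array([ 0.12696573,  0.0360047 , -0.84697015]), 'ft_torque': array([-0.03575373,  0.00261336,  0.0019893 ]), 'grip_width': 1.000579179735786}
```

View pics/top0.png

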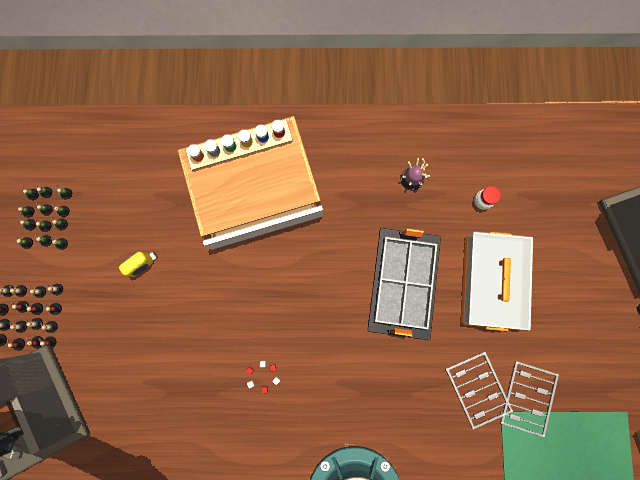

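View pics/scene0.png

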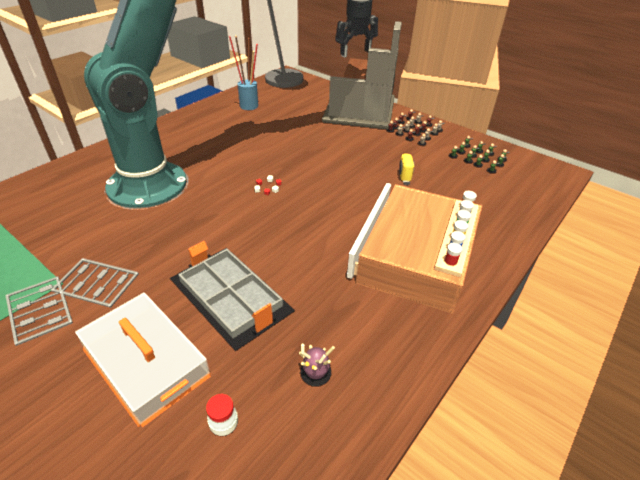

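The top view has the cabinet at about (250,185), its white front running (204,243)-(321,210). The case is at (405,283), the cover at (498,281) with its grip bar at (506,280), the beast at (415,175), the jar at (487,198) and the tape at (137,263). The drawer front faces the robot.

```bash
cat > m.py <<'E'
from h import *
from scipy.spatial.transform import Rotation as Ro
def comps(img,lo,hi,amin=25):
    m=cv2.inRange(cv2.cvtColor(img,cv2.COLOR_RGB2HSV),lo,hi)
    n,l,st,ce=cv2.connectedComponentsWithStats(m)
    out=[]
    for i in range(1,n):
        if st[i,4]>=amin:
            p=np.argwhere(l==i)[:,::-1].astype(np.float32)
            out.append((st[i,4],np.round(ce[i],1).tolist(),np.round(cv2.boxPoints(cv2.minAreaRect(p)),1).tolist(),st[i,:4].tolist()))
    return sorted(out,key=lambda t:-t[0])
def tool():
    s=manip.state();q=np.array(s['ee_rot']);return np.array(s['ee_pos']),Ro.from_quat(q[[1,2,3,0]]).as_matrix()
E
python3 - <<'E'
from m import *
for n in ('scene','top'):
    im=cv2.imread(f'pics/{n}0.png')[:,:,::-1]
    print(n,'orange');[print(a) for a in comps(im,(8,190,170),(18,255,255))[:10]]
    print('white');[print(a) for a in comps(im,(0,0,165),(180,45,255),150)[:8]]
im=cv2.imread('pics/top0.png')[:,:,::-1]
print('black');[print(a) for a in comps(im[220:345,360:450],(0,0,0),(180,120,70),100)]
print('grey');[print(a) for a in comps(im[220:345,360:450],(0,0,90),(180,40,255),300)]
p,R=tool();print(p,np.round(R,3).tolist())
E
```

```text
scene orange
(np.int32(314), [262.9, 317.9], [[248.39999389648438, 316.70001220703125], [269.5, 304.1000061035156], [278.29998779296875, 318.79998779296875], [257.29998779296875, 331.3999938964844]], [253, 305, 19, 27])
(np.int32(240), [198.1, 253.3], [[185.39999389648438, 250.8000030517578], [204.1999969482422, 241.39999389648438], [211.0, 255.0], [192.1999969482422, 264.3999938964844]], [189, 242, 19, 23])
(np.int32(218), [174.1, 401.1], [[140.5, 424.29998779296875], [208.89999389648438, 373.79998779296875], [210.60000610351562, 376.1000061035156], [142.1999969482422, 426.70001220703125]], [141, 374, 69, 53])
(np.int32(161), [111.3, 388.0], [[81.80000305175781, 348.79998779296875], [83.30000305175781, 347.79998779296875], [139.5, 425.6000061035156], [138.10000610351562, 426.70001220703125]], [83, 348, 57, 79])
(np.int32(49), [147.9, 354.6], [[142.89999389648438, 351.0], [151.89999389648438, 349.8999938964844], [153.10000610351562, 359.5], [144.10000610351562, 360.6000061035156]], [143, 350, 10, 11])
white
(np.int32(7429), [139.9, 350.9], [[74.80000305175781, 331.8999938964844], [14
[... 2534 characters left out ...]
 352, 113, 85])
(np.int32(645), [262.4, 225.0], [[202.1999969482422, 240.1999969482422], [321.0, 204.60000610351562], [322.5, 209.6999969482422], [203.6999969482422, 245.3000030517578]], [203, 206, 120, 40])
black
(np.int32(124), [18.5, 61.3], [[12.899999618530273, 102.0], [21.200000762939453, 17.700000762939453], [24.299999237060547, 18.0], [16.0, 102.30000305175781]], [13, 18, 12, 85])
grey
(np.int32(5150), [43.1, 61.5], [[7.800000190734863, 110.80000305175781], [20.399999618530273, 8.100000381469727], [80.9000015258789, 15.5], [68.30000305175781, 118.19999694824219]], [8, 9, 72, 105])
[217.3121752  690.79329008 194.53851428] [[0.954, -0.0, 0.3], [-0.3, -0.002, 0.954], [0.0, -1.0, -0.002]]
```

Run:
```python
from m import *
c=cam('top');s=cam('scene')
f=lambda u,v,z:np.round(onz(c,'top',u,v,z)[:2],1)
for n,q,z in (('panel',[[202.2,240.2],[321,204.6],[322.5,209.7],[203.7,245.3]],86),('walls',[[374.6,322.3],[384.9,236.4],[438.3,242.8],[427.9,328.7]],28),('cover top',[[468.4,326.5],[472.8,231.8],[534.2,234.6],[529.8,329.4]],54)):
    P=np.array([f(u,v,z) for u,v in q]);e=P[1]-P[0];g=P[3]-P[0]
    print(n,P.tolist(),'ctr',P.mean(0),'len',np.linalg.norm(e),np.linalg.norm(g),'ang',np.degrees(np.arctan2(e[1],e[0])))
for n,z,(a,b) in (('clip+',65,([413.6,233.4],[262.9,313])),('clip-',65,([402.9,330.9],[198.1,248]))):
    print(n,f(*a,z),tri(ray(c,'top',*a),ray(s,'scene',*b)))
print('panel triang ends',tri(ray(c,'top',203,242.5),ray(s,'scene',389,188.5)),tri(ray(c,'top',321.8,207.2),ray(s,'scene',351.5,268)))
for n,a,z in (('beast',(415,178),30),('jar',(488,197),50),('tape',(133,264),60)): print(n,f(*a,z))
im=c['image'];[print(a) for a in comps(im[220:340,455:545],(5,140,120),(25,255,255))]
```

```text
panel [[591.2, 356.5], [676.5, 78.2], [664.2, 74.6], [579.2, 352.5]] ctr [627.775 215.45 ] len 291.078992715036 12.649110640673518 ang -72.95950026360931
walls [[400.7, -50.7], [609.6, -79.5], [593.7, -210.4], [385.9, -178.0]] ctr [ 497.475 -129.65 ] len 210.87591137918056 128.15744223415197 ang -7.849600812422686
cover top [[392.4, -266.5], [616.8, -287.4], [610.0, -434.2], [386.1, -409.0]] ctr [ 501.325 -349.275] len 225.37118271864304 142.63919517439797 ang -5.321021232701201
clip+ [ 611.  -142.7] (array([ 615.57849602, -144.98057482,   46.42232061]), np.float64(4.398549806082146))
clip- [ 382.5 -111.5] (array([ 382.2306002 , -112.50754331,   58.68614625]), np.float64(0.2182108699704685))
panel triang ends (array([587.8184597 , 358.61677062,  69.06800524]), np.float64(1.0129975125170525)) (array([677.51967297,  75.09469238,  47.27335965]), np.float64(3.6244214344025694))
beast [ 757.6 -157.5]
jar [ 703.7 -329.9]
tape [537.6 527. ]
(np.int32(4313), [47.4, 56.5], [[-0.0, 0.0], [89.0, 0.0], [89.0, 119.0], [0.0, 119.0]], [0, 0, 90, 120])
(np.int32(285), [51.2, 59.0], [[47.099998474121094, 80.0], [48.599998474121094, 37.79999923706055], [55.29999923706055, 38.0], [53.79999923706055, 80.19999694824219]], [48, 38, 8, 43])
```

>>> play_rows([
  {"hand": 0, "dx": 0.05, "dy": 0.01, "dz": -0.036, "roll": -5},
  {"hand": 0, "dx": 0.1, "dy": 0.02, "dz": -0.072, "roll": -12},
  {"hand": 0, "dx": 0.15, "dy": 0.03, "dz": -0.108, "roll": -20},
  {"hand": 0, "dx": 0.2, "dy": 0.04, "dz": -0.145, "roll": -28},
  {"hand": 0, "dx": 0.25, "dy": 0.05, "dz": -0.181, "roll": -34.5},
  {"hand": 0, "dx": 0.3, "dy": 0.05, "dz": -0.218, "roll": -34.5},
  {"hand": 0, "dx": 0.35, "dy": 0.05, "dz": -0.254, "roll": -34.5},
  {"hand": 0, "dx": 0.4, "dy": 0.05, "dz": -0.29, "roll": -34.5},
], squeeze=40)

```text
time: 1.2
ee_pos: [513.1, 292.6, 145.3]
ee_rot: [-0.699, 0.7, 0.105, -0.105]
force: [0.6, 0.9, 0.5]
grip_width: -0.003
```

>>> play_rows([
  {"hand": 0, "dx": 0.015, "dy": 0.03, "dz": -0.05},
  {"hand": 0, "dx": 0.03, "dy": 0.06, "dz": -0.09},
  {"hand": 0, "dx": 0.04, "dy": 0.09, "dz": -0.107},
  {"hand": 0, "dx": 0.045, "dy": 0.097, "dz": -0.107},
  {"hand": 0, "dx": 0.047, "dy": 0.097, "dz": -0.107},
])

```text
schema error: expected keys hand, dx, dy, dz, roll
```

Run:
```python
from m import *
c=cam('wrist','w1.png');p,R=tool();print(p,np.round(R,3).tolist(),manip.state()['force'],np.round(manip.state()['joint_pos'],2))
print(c['intrinsics'],-np.array(c['R']).T@np.array(c['t']))
```

```text
[520.13251438 281.38225617 145.29132453] [[0.96, 0.004, -0.28], [0.28, -0.008, 0.96], [0.002, -1.0, -0.009]] [ 2.95021742 -6.67143922  0.73456135] [-0.51  0.49 -0.09  1.96  0.08  0.7   1.2 ]
[[371.64829954   0.         318.12429425]
 [  0.         371.64829954 236.36288988]
 [  0.           0.           1.        ]] [432.32201296 268.35824606 324.22458262]
```

View pics/w1.png

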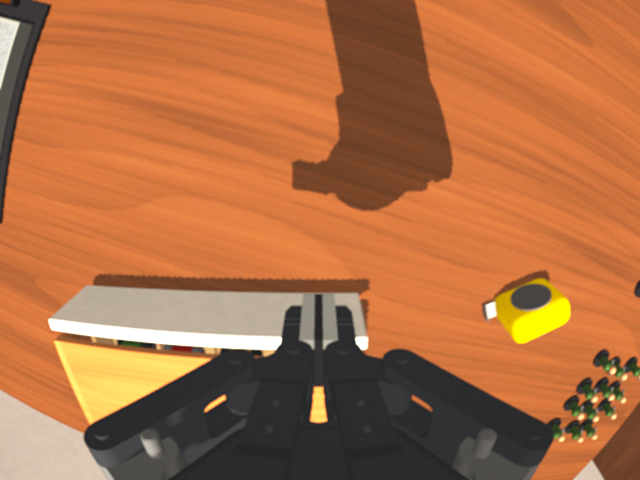

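The wrist view shows the drawer front shut from (50,325) to (367,345), with models' colours just visible in the gap at (130-200,345). The tape is at (535,310), well clear.

>>> play_rows([
  {"hand": 0, "dx": 0.015, "dy": 0.03, "dz": -0.05, "roll": 0},
  {"hand": 0, "dx": 0.03, "dy": 0.06, "dz": -0.08, "roll": -1},
  {"hand": 0, "dx": 0.04, "dy": 0.09, "dz": -0.094, "roll": -1},
  {"hand": 0, "dx": 0.045, "dy": 0.097, "dz": -0.094, "roll": -1},
  {"hand": 0, "dx": 0.045, "dy": 0.097, "dz": -0.094, "roll": -1},
  {"hand": 0, "dx": 0.045, "dy": 0.097, "dz": -0.094, "roll": -1},
])

```text
time: 2.0
ee_pos: [589.9, 205.1, 50.5]
ee_rot: [-0.696, 0.702, 0.108, -0.105]
force: [-0.4, -0.4, -0.4]
grip_width: 0.003
```

>>> play_rows([
  {"hand": 0, "dx": 0.008, "dy": 0, "dz": 0, "roll": 0},
  {"hand": 0, "dx": 0.013, "dy": 0, "dz": 0, "roll": 0},
  {"hand": 0, "dx": 0.017, "dy": 0, "dz": 0, "roll": 0},
  {"hand": 0, "dx": 0.02, "dy": 0, "dz": 0, "roll": 0},
])

```text
time: 2.5
ee_pos: [609.3, 211.1, 50.6]
ee_rot: [-0.696, 0.702, 0.108, -0.105]
force: [0.0, 0.3, -0.3]
grip_width: 0.001
```

>>> play_rows([
  {"hand": 0, "dx": 0.002, "dy": 0, "dz": 0, "roll": 0},
  {"hand": 0, "dx": 0.004, "dy": 0, "dz": 0, "roll": 0},
  {"hand": 0, "dx": 0.005, "dy": 0, "dz": 0, "roll": 0},
  {"hand": 0, "dx": 0.005, "dy": 0, "dz": 0, "roll": 0},
])

```text
time: 3.0
ee_pos: [614.0, 212.6, 50.6]
ee_rot: [-0.696, 0.702, 0.108, -0.105]
force: [0.0, -0.3, 0.6]
grip_width: -0.0
```

>>> play_rows([
  {"hand": 0, "dx": 0.002, "dy": 0, "dz": 0, "roll": 0},
  {"hand": 0, "dx": 0.004, "dy": 0, "dz": 0, "roll": 0},
  {"hand": 0, "dx": 0.005, "dy": 0, "dz": 0, "roll": 0},
  {"hand": 0, "dx": 0.005, "dy": 0, "dz": 0, "roll": 0},
])

```text
time: 3.5
ee_pos: [619.0, 214.1, 50.6]
ee_rot: [-0.696, 0.702, 0.108, -0.105]
force: [0.3, -0.3, 0.1]
grip_width: 0.002
```

>>> play_rows([
  {"hand": 0, "dx": 0.002, "dy": 0, "dz": 0, "roll": 0},
  {"hand": 0, "dx": 0.004, "dy": 0, "dz": 0, "roll": 0},
  {"hand": 0, "dx": 0.005, "dy": 0, "dz": 0, "roll": 0},
  {"hand": 0, "dx": 0.005, "dy": 0, "dz": 0, "roll": 0},
])

```text
time: 4.0
ee_pos: [623.8, 215.7, 50.6]
ee_rot: [-0.696, 0.702, 0.109, -0.105]
force: [-0.7, 0.2, -0.8]
grip_width: 0.004
```

Run:
```python
from m import *
c=cam('wrist');s=cam('scene')
a=c['image'][220:,80:560];b=s['image'][150:330,280:500]
b=cv2.resize(b,None,fx=1.44,fy=1.44);o=np.zeros((520,480,3),np.uint8);o[:260]=a
o[260:260+b.shape[0],:b.shape[1]]=b[:260,:480]
cv2.imwrite('pics/w2.png',o[:,:,::-1])
```

```text
(no output)
```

View pics/w2.png

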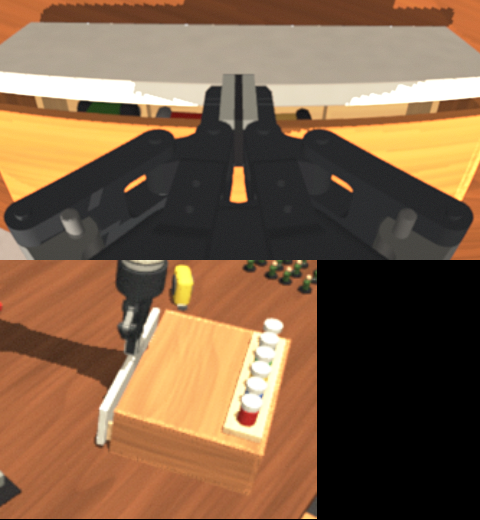

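The fingers stand just before the middle of the front and haven't touched it yet. Green, blue/red and sand show in the gap behind the panel.

>>> play_rows([
  {"hand": 0, "dx": 0.002, "dy": 0, "dz": 0, "roll": 0},
  {"hand": 0, "dx": 0.004, "dy": 0, "dz": 0, "roll": 0},
  {"hand": 0, "dx": 0.005, "dy": 0, "dz": 0, "roll": 0},
  {"hand": 0, "dx": 0.005, "dy": 0, "dz": 0, "roll": 0},
])

```text
time: 4.6
ee_pos: [628.5, 217.1, 50.6]
ee_rot: [-0.696, 0.702, 0.108, -0.105]
force: [0.4, 0.2, 0.0]
grip_width: -0.005
```

>>> play_rows([
  {"hand": 0, "dx": 0.002, "dy": 0, "dz": 0, "roll": 0},
  {"hand": 0, "dx": 0.004, "dy": 0, "dz": 0, "roll": 0},
  {"hand": 0, "dx": 0.006, "dy": 0, "dz": 0, "roll": 0},
  {"hand": 0, "dx": 0.006, "dy": 0, "dz": 0, "roll": 0},
])

```text
time: 5.1
ee_pos: [633.2, 218.6, 50.5]
ee_rot: [-0.696, 0.702, 0.108, -0.106]
force: [-2.6, -0.6, 2.1]
grip_width: 0.002
```

>>> play_rows([
  {"hand": 0, "dx": 0.002, "dy": 0, "dz": 0, "roll": 0},
  {"hand": 0, "dx": 0.004, "dy": 0, "dz": 0, "roll": 0},
  {"hand": 0, "dx": 0.006, "dy": 0, "dz": 0, "roll": 0},
  {"hand": 0, "dx": 0.006, "dy": 0, "dz": 0, "roll": 0},
])

```text
time: 5.6
ee_pos: [633.1, 218.5, 50.4]
ee_rot: [-0.695, 0.703, 0.103, -0.11]
force: [-11.0, -3.4, 11.1]
grip_width: 0.002
```

>>> play_rows([
  {"hand": 0, "dx": 0.004, "dy": 0, "dz": 0, "roll": 0},
  {"hand": 0, "dx": 0.007, "dy": 0, "dz": 0, "roll": 0},
  {"hand": 0, "dx": 0.01, "dy": 0, "dz": 0, "roll": 0},
  {"hand": 0, "dx": 0.012, "dy": 0, "dz": 0, "roll": 0},
  {"hand": 0, "dx": 0.012, "dy": 0, "dz": 0, "roll": 0},
])

```text
time: 6.22
ee_pos: [632.5, 218.2, 50.3]
ee_rot: [-0.693, 0.705, 0.095, -0.119]
force: [-20.1, -6.7, 21.6]
grip_width: -0.001
```

Run:
```python
from m import *
s=cam('scene');t=cam('top')
b=cv2.resize(s['image'][165:275,330:430],None,fx=5,fy=5,interpolation=2)
a=cv2.resize(t['image'][190:260,190:330],None,fx=3.6,fy=3.6,interpolation=2)
o=np.zeros((802,504,3),np.uint8);o[:550,:500]=b;o[550:802]=a[:252]
cv2.imwrite('pics/w3.png',cv2.resize(o,None,fx=.74,fy=.74)[:,:,::-1])
S=manip.state();print(S['ft_torque'],S['force'])
```

```text
[-1.28366065  4.47739363 -0.07026249] [-20.19571412  -6.00640833  22.3514198 ]
```

View pics/w3.png

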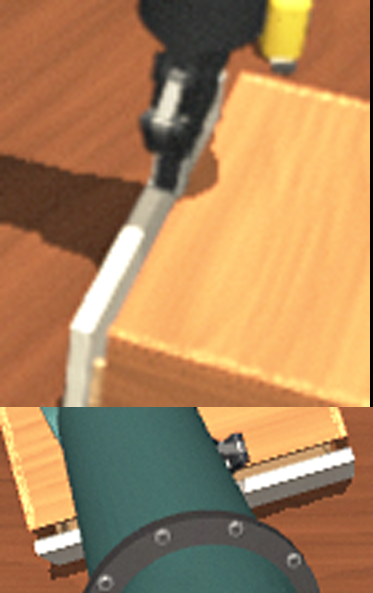

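Run:
```python
from m import *
t=cam('top')
a=cv2.imread('pics/top0.png')[:,:,::-1]
for u in (285,295,305,315):
    for n,i in (('0',a),('now',t['image'])):
        print(u,n,i[195:232,u].mean(1).astype(int).tolist())
```

```text
285 0 [177, 180, 174, 170, 177, 176, 174, 179, 178, 180, 180, 184, 186, 183, 179, 178, 63, 152, 153, 150, 164, 245, 255, 255, 255, 255, 120, 106, 112, 108, 113, 110, 80, 50, 51, 50, 52]
285 now [181, 180, 178, 174, 180, 177, 175, 179, 181, 182, 184, 188, 188, 187, 182, 182, 66, 156, 156, 153, 192, 255, 255, 255, 255, 255, 92, 110, 116, 111, 116, 114, 84, 52, 54, 53, 61]
295 0 [170, 174, 176, 176, 177, 178, 180, 180, 184, 185, 183, 179, 176, 66, 155, 152, 151, 163, 246, 255, 255, 255, 255, 117, 108, 113, 112, 113, 112, 78, 49, 51, 52, 55, 96, 94, 98]
295 now [173, 177, 177, 178, 179, 181, 182, 182, 186, 188, 186, 181, 180, 68, 162, 157, 154, 195, 255, 255, 255, 255, 255, 90, 113, 117, 113, 114, 114, 82, 49, 53, 52, 58, 99, 95, 98]
305 0 [176, 176, 179, 180, 180, 185, 185, 187, 183, 180, 68, 155, 155, 150, 160, 244, 255, 255, 255, 255, 120, 109, 110, 112, 109, 110, 80, 50, 54, 53, 49, 54, 99, 100, 98, 93, 99]
305 now [179, 179, 182, 183, 183, 187, 186, 190, 184, 181, 71, 161, 157, 155, 178, 255, 255, 255, 255, 255, 91, 112, 116, 115, 113, 114, 82, 53, 55, 56, 49, 54, 103, 100, 101, 99, 98]
315 0 [210, 180, 186, 186, 184, 186, 184, 61, 78, 97, 92, 107, 233, 255, 255, 255, 255, 123, 104, 114, 113, 113, 110, 79, 50, 52, 53, 60, 105, 99, 95, 96, 98, 97, 98, 92, 98]
315 now [212, 181, 188, 189, 188, 189, 186, 62, 80, 100, 94, 133, 255, 255, 255, 255, 255, 89, 107, 115, 114, 115, 114, 80, 52, 52, 57, 61, 109, 102, 100, 96, 98, 97, 96, 95, 102]
```

Run:
```python
from m import *
c=cam('top');s=cam('scene')
for u,v,z in ((305,215.2,86),(305,221.7,10),(305,209.8,86)):print(onz(c,'top',u,v,z))
p,R=tool();print(p);
for n,k in (('top',c),('scene',s)): print(n,proj(k,n,p),proj(k,n,p+[0,0,36]),proj(k,n,[622,213.7,86]), proj(k,n,[622,213.7,48]))
w=cam('wrist');print(proj(w,'wrist',p),proj(w,'wrist',[622,213.7,86]))
for u in (262,270,278,352,358,366): print(u,np.round(w['image'][225:345,u].mean(1)).astype(int)[::3].tolist())
```

```text
[650.93361941 115.8676058   86.        ]
[649.90276979 118.69818046  10.        ]
[663.92953641 115.94469813  86.        ]
[632.43174901 218.2346323   50.30020637]
top (np.float64(263.4357775673487), np.float64(225.63795811236753)) (np.float64(261.45313338603046), np.float64(222.89106356753558)) (np.float64(263.30941868762545), np.float64(227.28125928525125)) (np.float64(265.33644716540454), np.float64(230.02664064025134))
scene (np.float64(372.2784142268612), np.float64(226.85214208391704)) (np.float64(373.8536590077483), np.float64(215.29258050763946)) (np.float64(369.1542197595325), np.float64(214.48424651127561)) (np.float64(367.6053562178373), np.float64(226.66294895082265))
(np.float64(317.28754801951413), np.float64(275.23185841596154)) (np.float64(313.41231191673677), np.float64(283.6718643593504))
262 [62, 65, 68, 139, 155, 156, 157, 155, 157, 158, 160, 159, 159, 157, 159, 159, 157, 157, 160, 178, 218, 218, 219, 219, 216, 218, 217, 173, 177, 174, 163, 163, 145, 86, 87, 169, 187, 183, 182, 186]
270 [64, 62, 63, 138, 159, 156, 154, 153, 155, 159, 158, 159, 160, 158, 159, 157, 
[... 211 characters left out ...]
60, 170, 216, 217, 218, 217, 216, 215, 216, 182, 175, 176, 167, 174, 170, 85, 87, 104, 180, 185, 183, 183]
352 [68, 70, 65, 111, 157, 157, 158, 155, 154, 156, 156, 154, 159, 159, 157, 160, 158, 158, 157, 160, 207, 215, 214, 215, 215, 215, 215, 207, 157, 152, 134, 112, 82, 58, 39, 38, 39, 38, 38, 41]
358 [71, 70, 67, 106, 157, 159, 160, 156, 154, 156, 154, 154, 155, 159, 157, 158, 156, 160, 159, 158, 206, 217, 215, 214, 215, 214, 215, 206, 160, 180, 181, 179, 180, 104, 88, 97, 119, 120, 118, 120]
366 [69, 68, 67, 107, 155, 160, 157, 156, 156, 155, 155, 152, 155, 158, 156, 157, 157, 159, 161, 159, 208, 215, 215, 214, 215, 214, 215, 204, 163, 181, 181, 180, 179, 106, 83, 99, 119, 118, 120, 119]
```

>>> play_rows([
  {"hand": 0, "dx": -0.02, "dy": 0, "dz": 0, "roll": 0},
  {"hand": 0, "dx": -0.05, "dy": 0, "dz": 0, "roll": 0},
  {"hand": 0, "dx": -0.08, "dy": -0.02, "dz": 0, "roll": 0},
  {"hand": 0, "dx": -0.1, "dy": -0.05, "dz": 0, "roll": 0},
  {"hand": 0, "dx": -0.1, "dy": -0.05, "dz": 0, "roll": 0},
  {"hand": 0, "dx": -0.1, "dy": -0.05, "dz": 0, "roll": 0},
])

```text
time: 7.28
ee_pos: [540.0, 189.9, 103.9]
ee_rot: [-0.693, 0.705, 0.096, -0.118]
force: [0.8, 0.1, -0.7]
grip_width: 0.001
```

Run:
```python
from m import *
s=cam('scene');w=cam('wrist');p,R=tool();print(p,np.round(R,3).tolist(),manip.state()['force'])
i=s['image'].copy()
for h in (0,19,36):
    u,v=proj(s,'scene',p-R[:,1]*h);print(u,v,proj(w,'wrist',p-R[:,1]*h));cv2.circle(i,(int(u*1),int(v)),1,(255,0,0),-1)
u,v=map(int,proj(s,'scene',p));b=cv2.resize(i[v-70:v+30,u-60:u+60],None,fx=5,fy=5,interpolation=0)
cv2.imwrite('pics/w4.png',b[:,:,::-1])
```

```text
[539.38397851 189.64794382 103.1427754 ] [[0.954, -0.031, -0.299], [0.298, -0.022, 0.954], [-0.036, -0.999, -0.012]] [ 0.07052189 -0.26476992 -0.90920683]
336.068359695264 199.55089146566715 (np.float64(317.1826284212494), np.float64(274.47070532535906))
336.7708597437518 193.16836759803084 (np.float64(317.1297528087899), np.float64(291.09114958906486))
337.4136197762983 187.32860821620437 (np.float64(317.074572290407), np.float64(308.81647251017597))
```

View pics/w4.png

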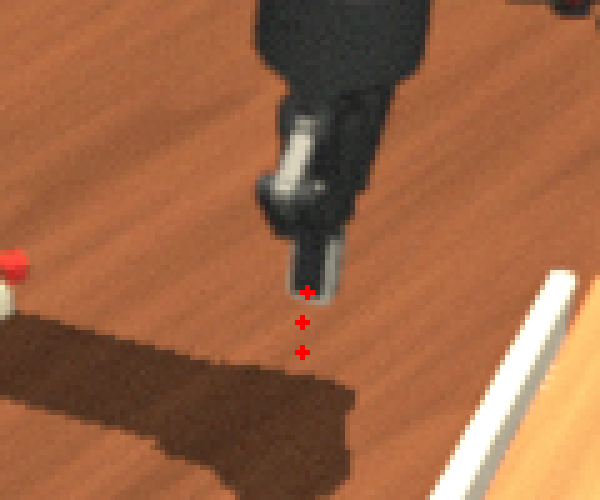

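The gripper's true tips stand about 36 mm behind the reported TCP. The red marks at h = 0, 19 and 36 show it, with the tip matching the 36 mm mark, and the contact fits too: the tip passed over the panel (86) and hit the cabinet edge (88). I'll allow for this offset from here on.

>>> play_rows([
  {"hand": 0, "dx": 0.0, "dy": 0.03, "dz": 0, "roll": 0},
  {"hand": 0, "dx": 0.02, "dy": 0.06, "dz": 0, "roll": 0},
  {"hand": 0, "dx": 0.04, "dy": 0.08, "dz": 0, "roll": 0},
  {"hand": 0, "dx": 0.055, "dy": 0.085, "dz": -0.001, "roll": 0},
  {"hand": 0, "dx": 0.058, "dy": 0.085, "dz": -0.001, "roll": 0},
  {"hand": 0, "dx": 0.058, "dy": 0.085, "dz": -0.001, "roll": 0},
])

```text
time: 8.12
ee_pos: [592.7, 204.3, 16.7]
ee_rot: [-0.693, 0.705, 0.095, -0.119]
force: [0.2, -0.3, -0.1]
grip_width: 0.003
```

>>> play_rows([
  {"hand": 0, "dx": 0.012, "dy": 0, "dz": 0, "roll": 0},
  {"hand": 0, "dx": 0.018, "dy": 0, "dz": 0, "roll": 0},
  {"hand": 0, "dx": 0.022, "dy": 0, "dz": 0, "roll": 0},
  {"hand": 0, "dx": 0.026, "dy": 0, "dz": 0, "roll": 0},
  {"hand": 0, "dx": 0.03, "dy": 0, "dz": 0, "roll": 0},
  {"hand": 0, "dx": 0.033, "dy": 0, "dz": 0, "roll": 0},
  {"hand": 0, "dx": 0.034, "dy": 0, "dz": 0, "roll": 0},
  {"hand": 0, "dx": 0.034, "dy": 0, "dz": 0, "roll": 0},
])

```text
time: 9.12
ee_pos: [613.8, 210.5, 15.1]
ee_rot: [-0.691, 0.707, 0.087, -0.126]
force: [-16.5, -4.3, 13.8]
grip_width: 0.004
```

>>> play_rows([
  {"hand": 0, "dx": -0.01, "dy": 0, "dz": 0, "roll": 0},
  {"hand": 0, "dx": -0.03, "dy": 0, "dz": 0, "roll": 0},
  {"hand": 0, "dx": -0.06, "dy": 0, "dz": 0, "roll": 0},
  {"hand": 0, "dx": -0.09, "dy": 0, "dz": 0, "roll": 0},
  {"hand": 0, "dx": -0.1, "dy": -0.02, "dz": 0, "roll": 0},
  {"hand": 0, "dx": -0.1, "dy": -0.05, "dz": 0, "roll": 0},
  {"hand": 0, "dx": -0.1, "dy": -0.08, "dz": 0, "roll": 0},
  {"hand": 0, "dx": -0.1, "dy": -0.08, "dz": 0, "roll": 0},
])

```text
time: 10.12
ee_pos: [525.7, 184.4, 103.5]
ee_rot: [-0.692, 0.706, 0.09, -0.124]
force: [-0.1, 0.2, 0.4]
grip_width: -0.0
```

```bash
cat >> m.py <<'E'
H=36.5
def tip():
    p,R=tool();return p-H*R[:,1],R
def to(X,yaw=None):
    "tool-frame shift of the real tip to X (mm) and roll so that tool z points at world yaw (deg)"
    t,R=tip();d=R.T@(np.array(X,float)-t)/1000;a=np.degrees(np.arctan2(R[1,2],R[0,2]))
    r=0 if yaw is None else -((yaw-a+90)%180-90)
    return 'tip',np.round(t,1),'yaw %.1f'%a,'tilt y',np.round(R[:,1],3),'shift',np.round(d,4),'roll %.1f'%r
def panel():
    c=cam('top');im=c['image']
    for a in comps(im[150:345,150:345],(0,0,195),(180,45,255),150):
        q=np.array(a[2])+150
        P=np.array([onz(c,'top',u,v,86)[:2] for u,v in q])
        k=np.argsort(((P-P[0])**2).sum(1));
        print('panel? area',a[0],'ctr',P.mean(0).round(1),'sides',np.linalg.norm(P[k[1]]-P[0]).round(1),np.linalg.norm(P[k[2]]-P[0]).round(1))
E
python3 - <<'E'
from m import *
panel();print(*to([500,200,150],107))
cam('wrist','w5.png')
E
```

```text
panel? area 442 ctr [611.2 121.3] sides 30.3 121.1
tip [526.  184.8 138.6] yaw 107.4 tilt y [-0.048 -0.029 -0.998] shift [-0.0209 -0.0106  0.0221] roll 0.4
```

View pics/w5.png

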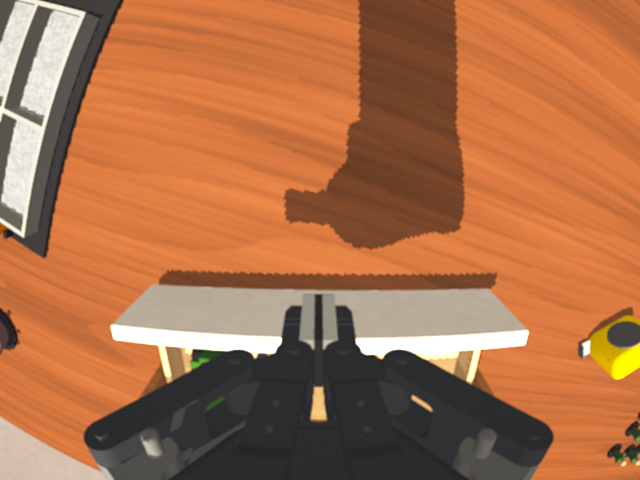

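The drawer has sprung out. The panel top runs from (112,333) to (527,338) in the wrist view, and the drawer's inside shows behind it.

Run:
```python
from m import *
c=cam('wrist')
P=[onz(c,'wrist',u,v,86)[:2] for u,v in ((112,326),(527,331),(526,346),(114,341))]
print(np.round(P,1)); m=np.mean(P,0);print(m)
u=np.array([.956,.293])
for t in (0,):
    print(*to([*(m+u*(6+17)),150],107.))
```

```text
[[612.   61.1]
 [527.9 336.4]
 [539.1 342.7]
 [624.4  63.3]]
[575.86285687 200.8669169 ]
tip [524.3 184.1 136.9] yaw 107.4 tilt y [-0.052 -0.031 -0.998] shift [ 0.0763 -0.0176  0.0002] roll 0.4
```

>>> play_rows([
  {"hand": 0, "dx": 0.02, "dy": -0.02, "dz": 0, "roll": 0},
  {"hand": 0, "dx": 0.05, "dy": -0.02, "dz": 0, "roll": 0},
  {"hand": 0, "dx": 0.077, "dy": -0.018, "dz": 0, "roll": 0},
  {"hand": 0, "dx": 0.08, "dy": -0.015, "dz": 0, "roll": 0},
  {"hand": 0, "dx": 0.082, "dy": 0.03, "dz": 0, "roll": 0},
  {"hand": 0, "dx": 0.082, "dy": 0.06, "dz": 0, "roll": 0},
  {"hand": 0, "dx": 0.082, "dy": 0.08, "dz": 0, "roll": 0},
  {"hand": 0, "dx": 0.082, "dy": 0.082, "dz": 0, "roll": 0},
])

```text
time: 11.28
ee_pos: [594.2, 204.1, 12.1]
ee_rot: [-0.69, 0.707, 0.086, -0.128]
force: [0.2, -0.2, -0.4]
grip_width: 0.001
```

>>> play_rows([
  {"hand": 0, "dx": -0.005, "dy": 0, "dz": 0, "roll": 0},
  {"hand": 0, "dx": -0.015, "dy": 0, "dz": 0, "roll": 0},
  {"hand": 0, "dx": -0.03, "dy": 0, "dz": 0, "roll": 0},
  {"hand": 0, "dx": -0.045, "dy": 0, "dz": 0, "roll": 0},
  {"hand": 0, "dx": -0.06, "dy": 0, "dz": 0, "roll": 0},
  {"hand": 0, "dx": -0.075, "dy": 0, "dz": 0, "roll": 0},
  {"hand": 0, "dx": -0.085, "dy": 0, "dz": 0, "roll": 0},
  {"hand": 0, "dx": -0.09, "dy": 0, "dz": 0, "roll": 0},
])

```text
time: 12.28
ee_pos: [507.3, 176.9, 17.7]
ee_rot: [-0.69, 0.707, 0.085, -0.128]
force: [1.2, 0.8, -0.3]
grip_width: 0.004
```

>>> play_rows([
  {"hand": 0, "dx": -0.008, "dy": 0, "dz": 0, "roll": 0},
  {"hand": 0, "dx": -0.015, "dy": 0, "dz": 0, "roll": 0},
  {"hand": 0, "dx": -0.02, "dy": 0, "dz": 0, "roll": 0},
  {"hand": 0, "dx": -0.022, "dy": 0, "dz": 0, "roll": 0},
])

```text
time: 12.78
ee_pos: [503.7, 176.6, 20.7]
ee_rot: [-0.694, 0.704, 0.097, -0.117]
force: [21.0, 4.2, -16.4]
grip_width: 0.002
```

Run:
```python
from m import *
print(*to([500,200,50],107),manip.state()['force'])
```

```text
tip [504.6 177.3  57.1] yaw 107.4 tilt y [-0.025 -0.019 -1.   ] shift [0.0026 0.0068 0.0231] roll 0.4 [ 21.01314172   4.20497629 -16.39900867]
```

>>> play_rows([
  {"hand": 0, "dx": -0.008, "dy": 0, "dz": 0, "roll": 0},
  {"hand": 0, "dx": -0.014, "dy": 0.002, "dz": 0, "roll": 0},
  {"hand": 0, "dx": -0.018, "dy": 0.002, "dz": 0, "roll": 0},
  {"hand": 0, "dx": -0.018, "dy": 0.002, "dz": 0, "roll": 0},
])

```text
time: 13.28
ee_pos: [505.2, 177.5, 22.0]
ee_rot: [-0.697, 0.701, 0.108, -0.104]
force: [21.2, 3.7, -7.9]
grip_width: -0.001
```

>>> play_rows([
  {"hand": 0, "dx": 0.008, "dy": 0, "dz": 0, "roll": 0},
  {"hand": 0, "dx": 0.008, "dy": -0.05, "dz": 0, "roll": 0},
  {"hand": 0.05, "dx": 0.02, "dy": -0.1, "dz": 0, "roll": 0},
  {"hand": 0.05, "dx": 0.03, "dy": -0.15, "dz": 0, "roll": 0},
  {"hand": 0.05, "dx": 0.03, "dy": -0.18, "dz": 0, "roll": 0},
  {"hand": 0.05, "dx": 0.03, "dy": -0.18, "dz": 0, "roll": 0},
  {"hand": 0.05, "dx": 0.03, "dy": -0.18, "dz": 0, "roll": 0},
])

```text
time: 14.15
ee_pos: [530.9, 186.5, 201.0]
ee_rot: [-0.697, 0.701, 0.107, -0.105]
force: [-0.5, 0.0, -0.2]
grip_width: 0.584
```

Run:
```python
from m import *
print(*to([500,200,150],107),manip.state()['force'])
cam('wrist','w6.png')
```

```text
tip [530.8 186.7 237.5] yaw 107.3 tilt y [ 0.005 -0.006 -1.   ] shift [-0.0257  0.0873  0.0224] roll 0.3 [-0.4966583   0.0220254  -0.19306965]
```

View pics/w6.png

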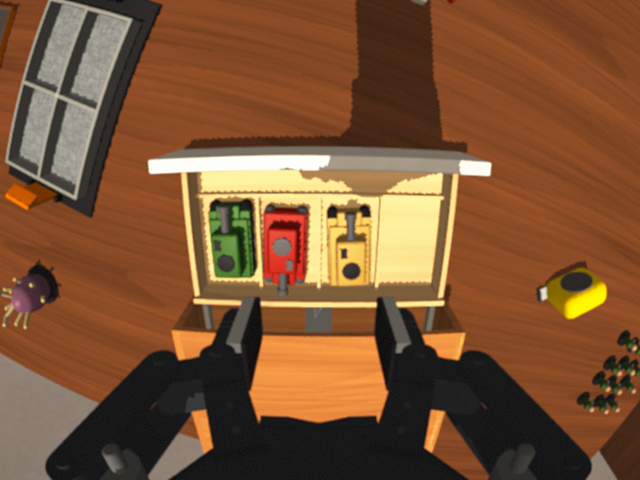

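The drawer is fully open. Green stands at (230,240), red at (285,245) and sand at (350,245), with the fourth lane empty. The guns of green and sand point to the robot and red's points away.

```bash
cat >> m.py <<'E'
COL={'red':[((0,170,90),(7,255,255)),((172,170,90),(180,255,255))],'green':[((40,90,30),(80,255,255))],'sand':[((17,70,120),(25,170,255))]}
def blob(im,name,box):
    x0,y0,x1,y1=box;hsv=cv2.cvtColor(im[y0:y1,x0:x1],cv2.COLOR_RGB2HSV)
    m=sum(cv2.inRange(hsv,*r) for r in COL[name]);m=cv2.morphologyEx(m,cv2.MORPH_CLOSE,np.ones((5,5)))
    n,l,st,ce=cv2.connectedComponentsWithStats(m);i=1+np.argmax(st[1:,4])
    p=np.argwhere(l==i)[:,::-1].astype(np.float32)+[x0,y0]
    return p.astype(np.float32),st[i,4]
E
python3 - <<'E'
from m import *
w=cam('wrist')
P=np.array([onz(w,'wrist',u,v,86)[:2] for u,v in ((151,166),(490,168))]);print(P.round(1),P.mean(0).round(1))
u=np.array([.956,.293]);v=np.array([-.293,.956])
f=np.array([622,213.7])-.145*1000*u;print('face if 0.145',f)
t=cam('top')
for n,b in (('red',(258,195,315,300)),('green',(203,195,260,285))):
    p,a=blob(w['image'],n,b);c,s,_=cv2.minAreaRect(p);q=onz(w,'wrist',*c,38)[:2]-f
    pt,at=blob(t['image'],n,(190,180,345,330))
    print(n,a,np.round(c),np.round(s),'unit xy from face centre',round(q@u,1),round(q@v,1),'| top',at,tri(ray(w,'wrist',*p.mean(0)),ray(t,'top',*pt.mean(0))))
for n,px in (('green hatch',(227,263)),('red hatch',(282,245)),('sand hatch',(351,270)),('green muzzle',(227,206)),('sand muzzle',(350,214)),('red muzzle',(284,292)),('hull sand fr',(350,208)),('sand back',(350,286))):
    q=onz(w,'wrist',*px,60 if 'hatch' in px or 1 else 40)[:2]-f;print(n,round(q@u,1),round(q@v,1))
E
```

```text
[[530.3  37.2]
 [445.8 312.9]] [488.1 175. ]
face if 0.145 [483.38  171.215]
red 2457 [284. 248.] [43. 73.] unit xy from face centre 97.4 -33.1 | top 117 (array([626.83327887, 176.08240603, -65.65883513]), np.float64(14.197791827276156))
green 2378 [231. 240.] [76. 42.] unit xy from face centre 89.6 -86.2 | top 469 (array([601.10817272, 114.85147996,  22.60800783]), np.float64(0.931792356514879))
green hatch 104.9 -86.7
red hatch 85.9 -32.8
sand hatch 110.8 31.6
green muzzle 48.6 -82.3
sand muzzle 55.9 28.8
red muzzle 134.8 -32.5
hull sand fr 50.4 28.7
sand back 127.8 31.3
```

```bash
cat > pick.py <<'E'
import sys
from m import *
f=np.array([483,171.2]);u=np.array([.956,.293]);v=np.array([-.293,.956])
L={'red':(91,-32),'green':(103,-88.5),'sand':(104,31.5)}
a=np.radians(-7.8);cx=np.array([np.cos(a),np.sin(a)]);cy=np.array([-cx[1],cx[0]])
C=np.array([497.3,-128.5])
if __name__=='__main__':
    n=sys.argv[1]
    if n in L:
        q=f+L[n][0]*u+L[n][1]*v;print(q,*to([*q,40],107))
E
python3 pick.py red
```

```text
[579.372 167.271] tip [530.9 186.8 237. ] yaw 107.3 tilt y [ 0.004 -0.006 -1.   ] shift [ 0.0401  0.1973 -0.0317] roll 0.3
```

>>> play_rows([
  {"hand": 0.044, "dx": 0.02, "dy": 0.03, "dz": -0.016, "roll": 0},
  {"hand": 0.044, "dx": 0.04, "dy": 0.07, "dz": -0.032, "roll": 0},
  {"hand": 0.044, "dx": 0.04, "dy": 0.11, "dz": -0.032, "roll": 0},
  {"hand": 0.044, "dx": 0.04, "dy": 0.15, "dz": -0.032, "roll": 0},
  {"hand": 0.044, "dx": 0.04, "dy": 0.16, "dz": -0.032, "roll": 0},
  {"hand": 0.044, "dx": 0.04, "dy": 0.16, "dz": -0.032, "roll": 0},
])

```text
time: 15.05
ee_pos: [578.8, 166.9, 40.2]
ee_rot: [-0.697, 0.701, 0.107, -0.106]
force: [1.2, -0.6, 0.5]
grip_width: 0.517
```

```bash
python3 pick.py red
python3 - <<'E'
from m import *
w=cam('wrist');print(np.round(-np.array(w['R']).T@np.array(w['t'])))
i=w['image'].copy()
from pick import *
for n in L:
    for z in (60,):
        q=f+L[n][0]*u+L[n][1]*v
        for s in (-1,1):
            for t in (-1,1):
                x,y=proj(w,'wrist',[*(q+s*23*u+t*14*v),z]);cv2.circle(i,(int(x),int(y)),2,(255,0,255),-1)
cv2.imwrite('pics/w7.png',i[:,:,::-1])
E
```

```text
[579.372 167.271] tip [578.8 167.1  76.7] yaw 107.3 tilt y [ 0.002 -0.006 -1.   ] shift [0.0006 0.0367 0.0002] roll 0.3
[498. 143. 219.]
```

View pics/w7.png

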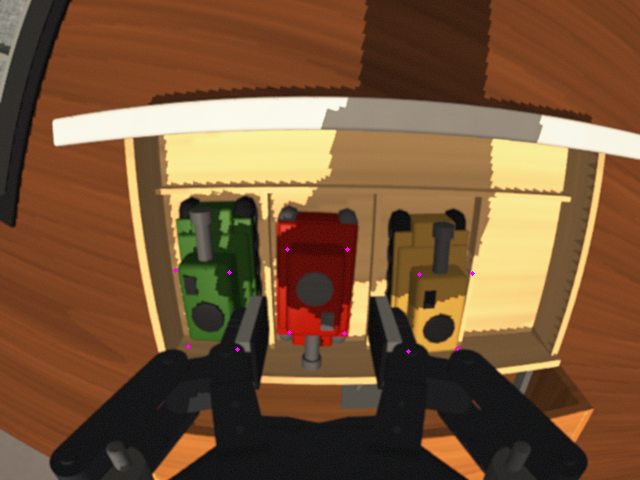

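Red's predicted turret corners fit. Green's turret is about 4 mm right and nearer than predicted, sand's about 3 mm nearer, so I'll correct for both.

>>> play_rows([
  {"hand": 0.044, "dx": 0, "dy": 0.015, "dz": 0, "roll": 0},
  {"hand": 0.044, "dx": 0.0, "dy": 0.03, "dz": 0, "roll": 0},
  {"hand": 0.044, "dx": 0.001, "dy": 0.036, "dz": 0, "roll": 0},
  {"hand": 0.044, "dx": 0.001, "dy": 0.037, "dz": 0, "roll": 0},
  {"hand": 0.015, "dx": 0.001, "dy": 0.037, "dz": 0, "roll": 0},
  {"hand": 0.015, "dx": 0.001, "dy": 0.037, "dz": 0, "roll": 0},
  {"hand": 0.015, "dx": 0.001, "dy": 0.037, "dz": 0, "roll": 0},
  {"hand": 0.015, "dx": 0.001, "dy": 0.037, "dz": 0, "roll": 0},
], squeeze=50)

```text
time: 16.1
ee_pos: [581.2, 167.4, 4.5]
ee_rot: [-0.697, 0.701, 0.108, -0.105]
force: [0.2, -0.1, 0.8]
grip_width: 0.314
```

>>> play_rows([
  {"hand": 0.015, "dx": 0, "dy": -0.03, "dz": 0, "roll": 0},
  {"hand": 0.015, "dx": 0, "dy": -0.07, "dz": 0, "roll": 0},
  {"hand": 0.015, "dx": 0.0, "dy": -0.11, "dz": -0.02, "roll": 0},
  {"hand": 0.015, "dx": -0.022, "dy": -0.12, "dz": -0.07, "roll": 6},
  {"hand": 0.015, "dx": -0.045, "dy": -0.12, "dz": -0.12, "roll": 12},
  {"hand": 0.015, "dx": -0.067, "dy": -0.12, "dz": -0.17, "roll": 18},
  {"hand": 0.015, "dx": -0.09, "dy": -0.12, "dz": -0.22, "roll": 25},
  {"hand": 0.015, "dx": -0.112, "dy": -0.12, "dz": -0.249, "roll": 25},
])

```text
time: 17.1
ee_pos: [546.8, -106.5, 125.8]
ee_rot: [-0.703, 0.708, -0.047, 0.051]
force: [0.5, 0.2, -1.7]
grip_width: 0.318
```

Run:
```python
from pick import *
print(*to([*(C+51*cx+31*cy-4*cx),50],82.2),manip.state()['grip_width'])
w=cam('wrist')
i=w['image'].copy()
for a_,b_,z in [(s*104,t*64,28) for s in (-1,1) for t in (-1,1)]+[(s*2,t*2,28) for s in (-1,1) for t in (-1,1)]+[(s*120.5,t*20,65) for s in (-1,1) for t in (-1,1)]:
    x,y=proj(w,'wrist',[*(C+a_*cx+b_*cy),z]);cv2.circle(i,(int(x),int(y)),2,(255,0,255),-1)
cv2.imwrite('pics/w8.png',i[:,:,::-1])
```

```text
tip [ 546.6 -106.3  162.3] yaw 82.0 tilt y [ 0.005 -0.007 -1.   ] shift [0.0004 0.1123 0.003 ] roll -0.2 0.3184900050038596
```

View pics/w8.png

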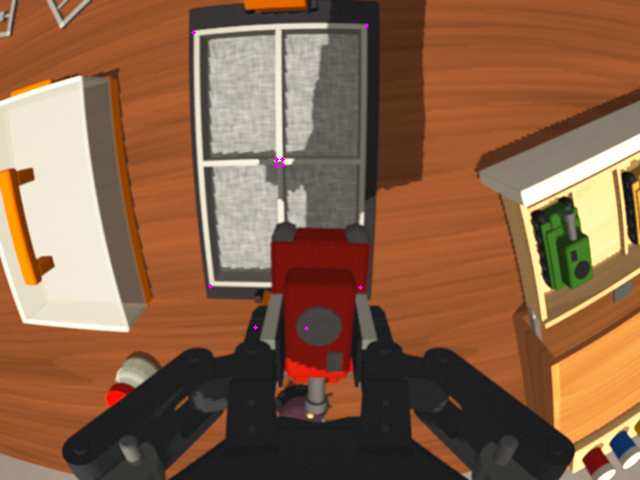

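The case's wall corners, cross and clips fit my predicted marks within 1-2 px. Red is held square.

>>> play_rows([
  {"hand": 0.015, "dx": 0, "dy": 0.03, "dz": 0.001, "roll": 0},
  {"hand": 0.015, "dx": 0.0, "dy": 0.065, "dz": 0.003, "roll": 0},
  {"hand": 0.015, "dx": 0.0, "dy": 0.095, "dz": 0.003, "roll": 0},
  {"hand": 0.015, "dx": 0.0, "dy": 0.115, "dz": 0.003, "roll": 0},
  {"hand": 0.015, "dx": 0, "dy": 0.124, "dz": 0.003, "roll": 0},
  {"hand": 0.015, "dx": 0, "dy": 0.128, "dz": 0.003, "roll": 0},
  {"hand": 0.015, "dx": 0, "dy": 0.128, "dz": 0.003, "roll": 0},
])

```text
time: 18.02
ee_pos: [544.5, -110.1, -2.1]
ee_rot: [-0.702, 0.709, -0.05, 0.052]
force: [0.3, 0.1, -1.1]
grip_width: 0.317
```

Run:
```python
from pick import *
print(*to([*(C+51*cx+31*cy-4*cx),34],82.2),manip.state()['grip_width'],manip.state()['force'])
w=cam('wrist','w9.png')
```

```text
tip [ 544.5 -109.8   34.4] yaw 81.7 tilt y [ 0.002 -0.01  -1.   ] shift [0.0028 0.0004 0.0061] roll -0.5 0.3172178936065889 [ 0.34150708  0.10033065 -1.13933908]
```

View pics/w9.png

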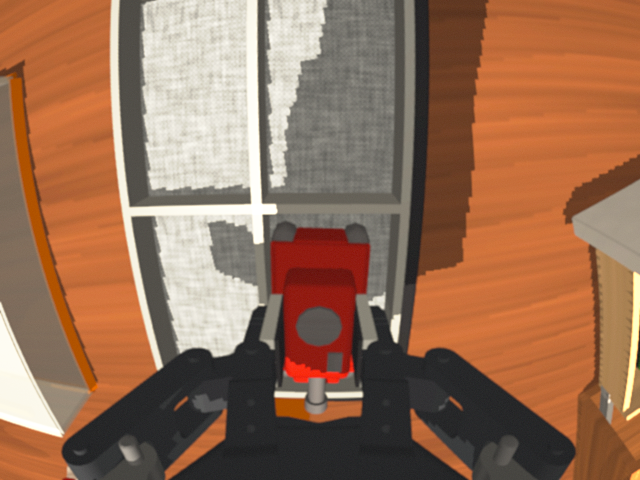

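Red is in the right-hand well but about 5 mm towards the middle wall. I'll shift it over, then release.

>>> play_rows([
  {"hand": 0.015, "dx": 0.002, "dy": -0.002, "dz": 0.003, "roll": 0},
  {"hand": 0.015, "dx": 0.002, "dy": -0.002, "dz": 0.006, "roll": 0},
  {"hand": 0.015, "dx": 0.002, "dy": 0, "dz": 0.006, "roll": 0},
  {"hand": 0.015, "dx": 0.002, "dy": 0.001, "dz": 0.006, "roll": 0},
  {"hand": 0.044, "dx": 0.002, "dy": 0.001, "dz": 0.006, "roll": 0},
  {"hand": 0.044, "dx": 0.002, "dy": 0.001, "dz": 0.006, "roll": 0},
  {"hand": 0.044, "dx": 0.002, "dy": -0.03, "dz": 0.006, "roll": 0},
  {"hand": 0.044, "dx": 0.002, "dy": -0.08, "dz": 0.006, "roll": 0},
])

```text
time: 19.08
ee_pos: [545.9, -103.6, 77.6]
ee_rot: [-0.702, 0.709, -0.051, 0.051]
force: [0.4, 0.8, 0.4]
grip_width: 0.518
```

```bash
sed -i "s/L={.*/L={'red':(91,-32),'green':(99,-84.5),'sand':(100.5,31.5)}/" pick.py
python3 - <<'E'
from pick import *
print(*to([*(C+51*cx+31*cy-4*cx),34],82.2),manip.state()['time'])
q=f+L['sand'][0]*u+L['sand'][1]*v;print(*to([*q,79],107))
w=cam('wrist');p,a_=blob(w['image'],'red',(240,200,420,400));print(cv2.minAreaRect(p))
E
```

```text
tip [ 546.  -103.2  114.1] yaw 81.7 tilt y [-0.001 -0.01  -1.   ] shift [0.0022 0.0801 0.0002] roll -0.5 19.075
tip [ 546.  -103.2  114.1] yaw 81.7 tilt y [-0.001 -0.01  -1.   ] shift [-0.0244  0.0318  0.3343] roll -25.3
((319.5, 253.5), (107.0, 65.0), 90.0)
```

>>> play_rows([
  {"hand": 0.044, "dx": 0, "dy": -0.035, "dz": 0.03, "roll": 0},
  {"hand": 0.044, "dx": -0.004, "dy": -0.04, "dz": 0.08, "roll": -5},
  {"hand": 0.044, "dx": -0.008, "dy": -0.04, "dz": 0.13, "roll": -10},
  {"hand": 0.044, "dx": -0.012, "dy": -0.04, "dz": 0.18, "roll": -15},
  {"hand": 0.044, "dx": -0.016, "dy": -0.04, "dz": 0.23, "roll": -20},
  {"hand": 0.044, "dx": -0.02, "dy": -0.04, "dz": 0.28, "roll": -25.3},
  {"hand": 0.044, "dx": -0.024, "dy": -0.02, "dz": 0.325, "roll": -25.3},
  {"hand": 0.044, "dx": -0.024, "dy": 0.02, "dz": 0.334, "roll": -25.3},
])

```text
time: 20.12
ee_pos: [577.0, 236.1, 62.0]
ee_rot: [-0.696, 0.702, 0.112, -0.101]
force: [0.5, -0.5, 0.3]
grip_width: 0.512
```

```bash
python3 pick.py sand
python3 - <<'E'
from pick import *
w=cam('wrist')
i=w['image'].copy()
for n in ('green','sand'):
    q=f+L[n][0]*u+L[n][1]*v
    for s in (-1,1):
        for t in (-1,1):
            x,y=proj(w,'wrist',[*(q+s*23*u+t*14*v),60]);cv2.circle(i,(int(x),int(y)),2,(255,0,255),-1)
cv2.imwrite('pics/w10.png',i[:,:,::-1])
E
```

```text
[569.8485 230.7605] tip [576.4 236.3  98.5] yaw 107.3 tilt y [ 0.016 -0.005 -1.   ] shift [-0.0087  0.0584 -0.0027] roll 0.3
```

View pics/w10.png

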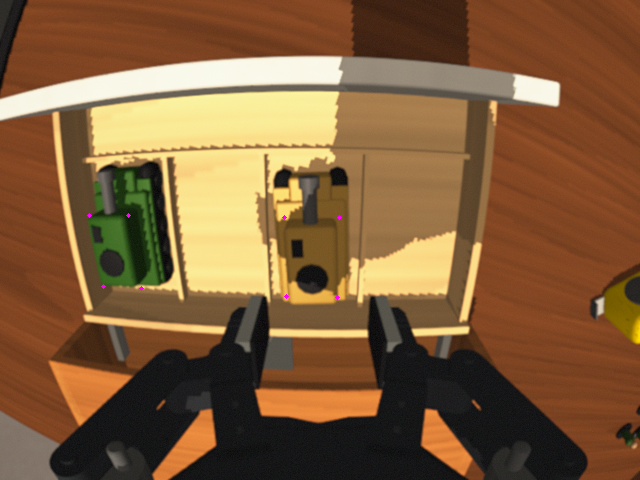

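Sand's turret spans (287-338, 220-302), about 2 mm beyond the marks. Green's fits.

>>> play_rows([
  {"hand": 0.044, "dx": -0.007, "dy": 0.01, "dz": -0.003, "roll": 0},
  {"hand": 0.044, "dx": -0.007, "dy": 0.03, "dz": -0.003, "roll": 0},
  {"hand": 0.044, "dx": -0.007, "dy": 0.05, "dz": -0.003, "roll": 0},
  {"hand": 0.044, "dx": -0.007, "dy": 0.058, "dz": -0.003, "roll": 0},
  {"hand": 0.044, "dx": -0.007, "dy": 0.058, "dz": -0.003, "roll": 0},
  {"hand": 0.015, "dx": -0.007, "dy": 0.058, "dz": -0.003, "roll": 0},
  {"hand": 0.015, "dx": -0.007, "dy": 0.058, "dz": -0.003, "roll": 0},
  {"hand": 0.015, "dx": -0.007, "dy": 0.058, "dz": -0.003, "roll": 0},
])

```text
time: 21.18
ee_pos: [574.6, 230.5, 3.1]
ee_rot: [-0.697, 0.702, 0.113, -0.1]
force: [0.3, -0.5, 25.8]
grip_width: 0.422
```

Run:
```python
from pick import *
print(manip.state()['grip_width'],manip.state()['force'],f+102.5*u+31.5*v)
# sand: gun to tool -x, turret 6 to tool +x -> tank centre = turret - 6 cx
print(*to([*(C+51*cx-31*cy+6*cx),160],82.2))
print(*to([*(C+51*cx-31*cy+6*cx),160],82.2-180))
```

```text
0.4222646669061651 [ 0.2548968  -0.51866203 25.79706208] [571.7605 231.3465]
tip [573.9 230.6  39.6] yaw 107.3 tilt y [ 0.019 -0.004 -1.   ] shift [-0.1393 -0.1192 -0.3736] roll 25.1
tip [573.9 230.6  39.6] yaw 107.3 tilt y [ 0.019 -0.004 -1.   ] shift [-0.1393 -0.1192 -0.3736] roll 25.1
```

>>> play_rows([
  {"hand": 0.044, "dx": 0, "dy": -0.003, "dz": 0, "roll": 0},
  {"hand": 0.044, "dx": 0, "dy": -0.006, "dz": 0, "roll": 0},
  {"hand": 0.015, "dx": 0, "dy": -0.004, "dz": 0, "roll": 0},
  {"hand": 0.015, "dx": 0, "dy": -0.003, "dz": 0, "roll": 0},
  {"hand": 0.015, "dx": 0, "dy": -0.003, "dz": 0, "roll": 0},
  {"hand": 0.015, "dx": 0, "dy": -0.003, "dz": 0, "roll": 0},
])

```text
time: 21.92
ee_pos: [576.2, 230.7, 7.1]
ee_rot: [-0.697, 0.701, 0.114, -0.099]
force: [-0.2, -0.7, 10.5]
grip_width: 0.318
```

>>> play_rows([
  {"hand": 0.015, "dx": 0, "dy": -0.03, "dz": 0, "roll": 0},
  {"hand": 0.015, "dx": 0, "dy": -0.07, "dz": 0, "roll": 0},
  {"hand": 0.015, "dx": -0.01, "dy": -0.11, "dz": -0.03, "roll": 0},
  {"hand": 0.015, "dx": -0.03, "dy": -0.12, "dz": -0.08, "roll": 0},
  {"hand": 0.015, "dx": -0.05, "dy": -0.12, "dz": -0.135, "roll": 6},
  {"hand": 0.015, "dx": -0.07, "dy": -0.12, "dz": -0.19, "roll": 12},
  {"hand": 0.015, "dx": -0.09, "dy": -0.12, "dz": -0.245, "roll": 18},
  {"hand": 0.015, "dx": -0.11, "dy": -0.12, "dz": -0.3, "roll": 25},
])

```text
time: 22.92
ee_pos: [556.4, -89.8, 126.7]
ee_rot: [-0.705, 0.706, -0.042, 0.056]
force: [0.3, -0.4, -0.7]
grip_width: 0.316
```

Run:
```python
from pick import *
print(manip.state()['grip_width'])
print(*to([*(C+51*cx-31*cy+8*cx),160],82.2))
```

```text
0.3160745805290038
tip [555.6 -89.7 163.2] yaw 82.1 tilt y [ 0.02  -0.003 -1.   ] shift [ 0.0066  0.0034 -0.0774] roll -0.1
```

>>> play_rows([
  {"hand": 0.015, "dx": 0.003, "dy": 0, "dz": -0.04, "roll": 0},
  {"hand": 0.015, "dx": 0.007, "dy": 0, "dz": -0.07, "roll": 0},
  {"hand": 0.015, "dx": 0.007, "dy": 0.003, "dz": -0.077, "roll": 0},
  {"hand": 0.015, "dx": 0.007, "dy": 0.003, "dz": -0.077, "roll": 0},
  {"hand": 0.015, "dx": 0.007, "dy": 0.003, "dz": -0.077, "roll": 0},
])

```text
time: 23.55
ee_pos: [552.7, -164.6, 123.5]
ee_rot: [-0.705, 0.706, -0.041, 0.055]
force: [-0.3, 0.3, 0.1]
grip_width: 0.312
```

Run:
```python
from pick import *
print(manip.state()['grip_width'],*to([*(C+51*cx-31*cy+8*cx),36],82.2))
w=cam('wrist','w11.png');t,R=tip()
for n,im,b in (('sand',w['image'],(240,170,420,400)),('red w8',cv2.imread('pics/w8.png')[:,:,::-1],(240,170,420,400))):
    p,a_=blob(im,n.split()[0],b);print(n,a_,cv2.boundingRect(p))
i=w['image'][:,120:520]
cv2.imwrite('pics/w11.png',i[:,:,::-1])
```

```text
0.3120319649946251 tip [ 552.  -164.5  160. ] yaw 82.3 tilt y [ 0.019 -0.002 -1.   ] shift [-0.0025  0.1239 -0.0028] roll 0.1
sand 2188 (283, 301, 68, 88)
red w8 8827 (271, 231, 99, 153)
```

View pics/w11.png

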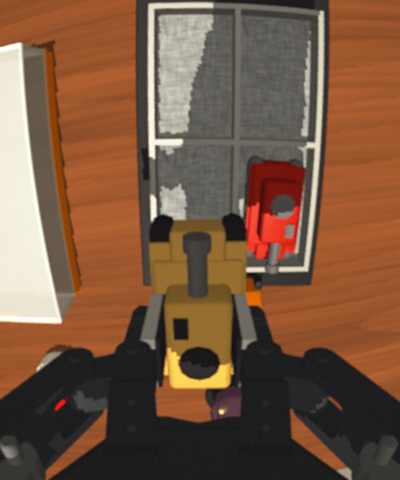

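Red stands in its well. Sand is held square above the neighbouring well.

>>> play_rows([
  {"hand": 0.015, "dx": -0.007, "dy": 0.02, "dz": -0.003, "roll": 0},
  {"hand": 0.015, "dx": -0.007, "dy": 0.05, "dz": -0.003, "roll": 0},
  {"hand": 0.015, "dx": -0.007, "dy": 0.08, "dz": -0.003, "roll": 0},
  {"hand": 0.015, "dx": -0.007, "dy": 0.09, "dz": -0.003, "roll": 0},
  {"hand": 0.015, "dx": -0.007, "dy": 0.09, "dz": -0.003, "roll": 0},
])

```text
time: 24.22
ee_pos: [547.3, -166.0, 33.3]
ee_rot: [-0.705, 0.706, -0.041, 0.054]
force: [0.2, -1.2, -0.5]
grip_width: 0.315
```

Run:
```python
from pick import *
print(manip.state()['grip_width'],*to([*(C+51*cx-31*cy+3*cx),36],82.2))
```

```text
0.31493008717075033 tip [ 546.7 -165.9   69.8] yaw 82.3 tilt y [ 0.019 -0.002 -1.   ] shift [-0.0006  0.0338 -0.0007] roll 0.1
```

>>> play_rows([
  {"hand": 0.015, "dx": 0, "dy": 0.015, "dz": -0.001, "roll": 0},
  {"hand": 0.015, "dx": 0, "dy": 0.028, "dz": -0.001, "roll": 0},
  {"hand": 0.015, "dx": 0, "dy": 0.034, "dz": -0.001, "roll": 0},
  {"hand": 0.015, "dx": 0, "dy": 0.035, "dz": -0.001, "roll": 0},
  {"hand": 0.015, "dx": 0, "dy": 0.035, "dz": -0.001, "roll": 0},
])

```text
time: 24.85
ee_pos: [543.3, -166.3, 5.9]
ee_rot: [0.706, -0.705, 0.043, -0.052]
force: [-20.9, 6.0, 70.5]
grip_width: 0.316
```

Run:
```python
from pick import *
print(manip.state()['force'],manip.state()['grip_width'],*to([*(C+51*cx-31*cy+3*cx),36],82.2))
```

```text
[-20.87552797   5.98075345  70.5387049 ] 0.3160076678582868 tip [ 542.9 -166.3   42.4] yaw 82.3 tilt y [ 0.012 -0.    -1.   ] shift [0.0037 0.0064 0.0002] roll 0.1
```

>>> play_rows([
  {"hand": 0.015, "dx": 0, "dy": -0.01, "dz": 0, "roll": 0},
  {"hand": 0.015, "dx": 0, "dy": -0.025, "dz": 0, "roll": 0},
  {"hand": 0.015, "dx": 0, "dy": -0.03, "dz": 0, "roll": 0},
  {"hand": 0.015, "dx": 0, "dy": -0.03, "dz": 0, "roll": 0},
])

```text
time: 25.35
ee_pos: [543.3, -166.4, 35.8]
ee_rot: [0.706, -0.705, 0.043, -0.052]
force: [-0.3, 0.6, -0.8]
grip_width: 0.316
```

Run:
```python
from pick import *
print(manip.state()['force'],manip.state()['grip_width'],*to([*(C+51*cx-31*cy+3*cx),36],82.2))
w=cam('wrist');s=cam('scene')
a_=w['image'][:,200:480];b=cv2.resize(s['image'][215:335,200:310],None,fx=4,fy=4,interpolation=2)
o=np.zeros((480,720,3),np.uint8);o[:,:280]=a_;o[:480,280:720]=b
cv2.imwrite('pics/w12.png',o[:,:,::-1])
```

```text
[-0.26747158  0.58691401 -0.83898609] 0.3157960807073558 tip [ 542.8 -166.4   72.3] yaw 82.3 tilt y [ 0.012 -0.    -1.   ] shift [0.0033 0.0363 0.0003] roll 0.1
```

View pics/w12.png

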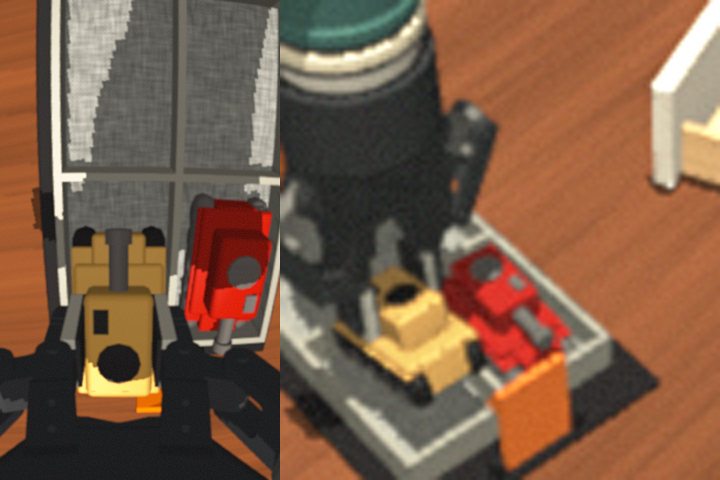

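In both views sand is pitched slightly in the grip, so its nose (at row 230) caught the middle cross wall. It has to go further towards +x.

>>> play_rows([
  {"hand": 0.015, "dx": 0.005, "dy": 0, "dz": 0, "roll": 0},
  {"hand": 0.015, "dx": 0.009, "dy": 0.01, "dz": 0, "roll": 0},
  {"hand": 0.015, "dx": 0.009, "dy": 0.02, "dz": 0, "roll": 0},
  {"hand": 0.015, "dx": 0.009, "dy": 0.026, "dz": 0, "roll": 0},
  {"hand": 0.015, "dx": 0.009, "dy": 0.028, "dz": 0, "roll": 0},
])

```text
time: 26.08
ee_pos: [551.1, -167.1, 8.3]
ee_rot: [0.706, -0.705, 0.044, -0.051]
force: [-7.6, 1.3, 25.5]
grip_width: 0.317
```

Run:
```python
from pick import *
s=cam('scene','s13.png')
def cc(u_,v_,z):
    q=onz(s,'scene',u_,v_,z)[:2]-C;return round(q@cx,1),round(q@cy,1)
print('tail bottom corners',cc(233.7,315,42.7),cc(248.7,308.7,42.7),'tail top corners',cc(247.5,301.2,68.7),cc(232,312,68.7))
print('check end wall corner outer (104,-64)',proj(s,'scene',[*(C+104*cx-64*cy),28]),(104,64),proj(s,'scene',[*(C+104*cx+64*cy),28]))
i=s['image'].copy();t,R=tip();T=(t[:2]-C)@cx,(t[:2]-C)@cy;print('tip in case',T,t[2])
b=cv2.resize(i[215:335,200:310],None,fx=6,fy=5,interpolation=2)
cv2.imwrite('pics/s13.png',b[:,:,::-1])
```

```text
tail bottom corners (np.float64(83.8), np.float64(-43.4)) (np.float64(90.5), np.float64(-11.6)) tail top corners (np.float64(92.3), np.float64(-13.3)) (np.float64(94.7), np.float64(-51.7))
check end wall corner outer (104,-64) (np.float64(231.6486579247646), np.float64(331.2912683692442)) (104, 64) (np.float64(282.1929236303255), np.float64(298.47428041592775))
tip in case (np.float64(58.276299635603756), np.float64(-31.045403500531105)) 44.98363178556501
```

View pics/s13.png

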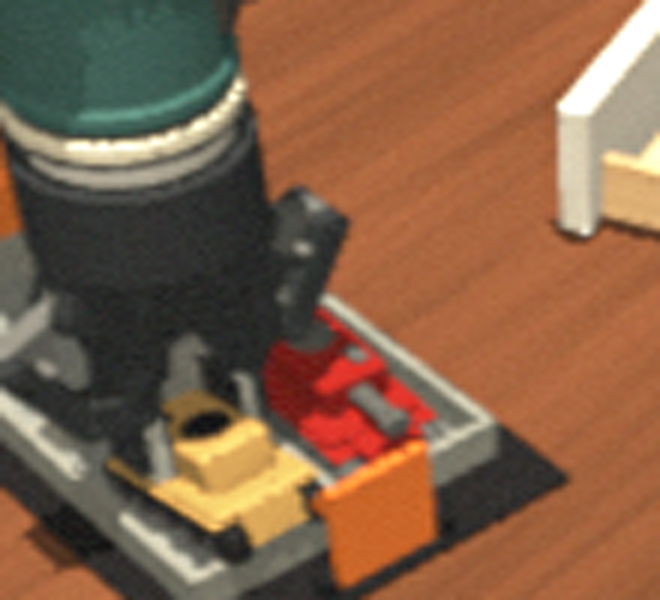

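The scene view shows sand's tail resting on the end wall at about (250,540) in the crop. It must come back about 9 mm towards -x, which agrees with the tail measured at 92 when the tip was at 50.7.

>>> play_rows([
  {"hand": 0.015, "dx": 0, "dy": -0.01, "dz": 0, "roll": 0},
  {"hand": 0.015, "dx": -0.003, "dy": -0.015, "dz": 0, "roll": 0},
  {"hand": 0.015, "dx": -0.0095, "dy": -0.015, "dz": 0, "roll": 0},
  {"hand": 0.015, "dx": -0.0095, "dy": -0.012, "dz": 0, "roll": 0},
  {"hand": 0.015, "dx": -0.0095, "dy": -0.006, "dz": 0, "roll": 0},
  {"hand": 0.015, "dx": -0.0095, "dy": 0.0, "dz": 0, "roll": 0},
  {"hand": 0.015, "dx": -0.0095, "dy": 0.003, "dz": 0, "roll": 0},
  {"hand": 0.015, "dx": -0.0095, "dy": 0.003, "dz": 0, "roll": 0},
])

```text
time: 27.12
ee_pos: [541.7, -165.8, 6.3]
ee_rot: [0.706, -0.705, 0.044, -0.05]
force: [-1.8, 2.1, 10.9]
grip_width: 0.313
```

>>> play_rows([
  {"hand": 0.04, "dx": 0, "dy": 0, "dz": 0, "roll": 0},
  {"hand": 0.044, "dx": 0, "dy": 0, "dz": 0, "roll": 0},
  {"hand": 0.044, "dx": 0, "dy": 0, "dz": 0, "roll": 0},
  {"hand": 0.044, "dx": 0, "dy": -0.03, "dz": 0, "roll": 0},
  {"hand": 0.044, "dx": 0, "dy": -0.07, "dz": 0, "roll": 0},
  {"hand": 0.044, "dx": 0.01, "dy": -0.11, "dz": 0, "roll": 0},
  {"hand": 0.044, "dx": 0.01, "dy": -0.11, "dz": 0, "roll": 0},
])

```text
time: 28.0
ee_pos: [554.1, -168.0, 119.4]
ee_rot: [-0.705, 0.706, -0.041, 0.053]
force: [-0.1, -0.2, -0.4]
grip_width: 0.512
```

```bash
cat >> pick.py <<'E'
def check(n,w,ctr,z0=6):
    "compare the blob's hull width and ends with those of a model standing level; case coordinates"
    x,y=map(int,proj(w,'wrist',[*(C+ctr[0]*cx+ctr[1]*cy),32]))
    p,a_=blob(w['image'],n,(max(x-75,0),max(y-90,0),x+75,min(y+90,480)))
    B=cv2.boundingRect(p);o=[]
    for (u_,v_) in ((B[0]+B[2]/2,B[1]),(B[0]+B[2]/2,B[1]+B[3]),(B[0],B[1]+B[3]/3),(B[0]+B[2],B[1]+B[3]/3)):
        q=onz(w,'wrist',u_,v_,z0+26)[:2]-C;o.append((round(q@cx,1),round(q@cy,1)))
    print(n,a_,B,'front,back,left,right',o)
E
python3 - <<'E'
from pick import *
print(*to([*(C+51*cx-31*cy),36],82.2))
w=cam('wrist');cv2.imwrite('pics/w14.png',w['image'][:,:,::-1]);s=cam('scene')
check('red',w,(51,31));check('sand',w,(51,-31))
a_=w['image'][:,100:540];b=cv2.resize(s['image'][225:325,215:295],None,fx=4.5,fy=4.8,interpolation=2)
o=np.zeros((480,800,3),np.uint8);o[:,:440]=a_;o[:480,440:800]=b
cv2.imwrite('pics/w14b.png',o[:,:,::-1])
E
```

```text
tip [ 553.5 -167.9  155.9] yaw 82.3 tilt y [ 0.017 -0.001 -1.   ] shift [-0.0121  0.1198  0.0003] roll 0.1
red 4117 (368, 160, 62, 100) front,back,left,right [(np.float64(12.3), np.float64(28.2)), (np.float64(91.4), np.float64(33.7)), (np.float64(37.8), np.float64(6.2)), (np.float64(36.9), np.float64(53.9))]
sand 4712 (289, 166, 61, 107) front,back,left,right [(np.float64(17.7), np.float64(-29.6)), (np.float64(102.4), np.float64(-29.3)), (np.float64(44.3), np.float64(-52.0)), (np.float64(44.2), np.float64(-7.0))]
```

View pics/w14b.png

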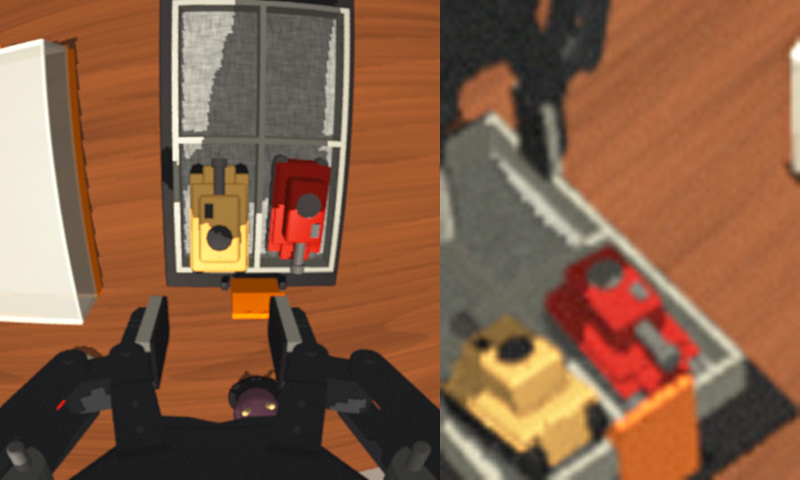

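Sand lies too far towards +x. Its tail is at row 272 over the end wall, its centre about 7 mm off, and red stands well at its centre of about 52. I'll regrasp sand and move it back.

>>> play_rows([
  {"hand": 0.044, "dx": -0.003, "dy": 0.03, "dz": 0, "roll": 0},
  {"hand": 0.044, "dx": -0.003, "dy": 0.07, "dz": 0, "roll": 0},
  {"hand": 0.044, "dx": -0.003, "dy": 0.1, "dz": 0, "roll": 0},
  {"hand": 0.044, "dx": -0.003, "dy": 0.11, "dz": 0, "roll": 0},
  {"hand": 0.015, "dx": -0.003, "dy": 0.111, "dz": 0, "roll": 0},
  {"hand": 0.015, "dx": -0.003, "dy": 0.111, "dz": 0, "roll": 0},
  {"hand": 0.015, "dx": -0.003, "dy": 0.111, "dz": 0, "roll": 0},
])

```text
time: 28.98
ee_pos: [548.9, -166.8, 5.9]
ee_rot: [0.706, -0.705, 0.044, -0.051]
force: [-0.5, 0.0, -0.4]
grip_width: 0.48
```

Run:
```python
from pick import *
print(manip.state()['grip_width'],manip.state()['force'],*to([*(C+60*cx-31*cy),44],82.2))
```

```text
0.4801000585035337 [-5.35860066e-01  6.83645412e-05 -4.24682506e-01] tip [ 548.5 -166.8   42.4] yaw 82.3 tilt y [ 0.01  0.   -1.  ] shift [ 0.0041 -0.0015 -0.    ] roll 0.1
```

>>> play_rows([
  {"hand": 0.015, "dx": 0.004, "dy": 0, "dz": 0, "roll": 0},
  {"hand": 0.015, "dx": 0.004, "dy": 0, "dz": 0, "roll": 0},
  {"hand": 0.015, "dx": 0.004, "dy": 0, "dz": 0, "roll": 0},
  {"hand": 0.015, "dx": 0.004, "dy": 0, "dz": 0, "roll": 0},
])

```text
time: 29.48
ee_pos: [552.7, -167.3, 6.0]
ee_rot: [0.706, -0.705, 0.044, -0.051]
force: [0.1, 0.0, -0.5]
grip_width: 0.476
```

>>> play_rows([
  {"hand": 0.015, "dx": 0, "dy": -0.01, "dz": 0, "roll": 0},
  {"hand": 0.015, "dx": -0.004, "dy": -0.018, "dz": 0, "roll": 0},
  {"hand": 0.015, "dx": -0.009, "dy": -0.018, "dz": 0, "roll": 0},
  {"hand": 0.015, "dx": -0.009, "dy": -0.018, "dz": 0, "roll": 0},
])

```text
time: 29.98
ee_pos: [542.6, -166.0, 24.0]
ee_rot: [0.706, -0.705, 0.044, -0.051]
force: [0.5, 0.3, -1.2]
grip_width: 0.48
```

Run:
```python
from pick import *
print(manip.state()['grip_width'],manip.state()['force'],*to([*(C+51*cx-31*cy),36],82.2))
w=cam('wrist','w15.png');check('sand',w,(51,-31),24);check('sand',w,(51,-31))
```

```text
0.4796627620195668 [ 0.50210821  0.34680236 -1.17032347] tip [ 542.2 -166.    60.5] yaw 82.3 tilt y [ 0.009  0.    -1.   ] shift [ 0.0012  0.0245 -0.    ] roll 0.1
sand 9460 (270, 229, 97, 145) front,back,left,right [(np.float64(15.0), np.float64(-30.3)), (np.float64(95.9), np.float64(-30.1)), (np.float64(38.3), np.float64(-52.4)), (np.float64(38.3), np.float64(-8.0))]
sand 9460 (270, 229, 97, 145) front,back,left,right [(np.float64(21.1), np.float64(-30.2)), (np.float64(111.5), np.float64(-29.9)), (np.float64(47.1), np.float64(-54.9)), (np.float64(47.1), np.float64(-5.3))]
```

>>> play_rows([
  {"hand": 0.015, "dx": -0.002, "dy": 0.006, "dz": 0, "roll": 0},
  {"hand": 0.015, "dx": -0.002, "dy": 0.012, "dz": 0, "roll": 0},
  {"hand": 0.015, "dx": -0.002, "dy": 0.018, "dz": 0, "roll": 0},
  {"hand": 0.015, "dx": -0.002, "dy": 0.022, "dz": 0, "roll": 0},
  {"hand": 0.015, "dx": -0.002, "dy": 0.022, "dz": 0, "roll": 0},
])

```text
time: 30.65
ee_pos: [542.0, -165.8, 1.8]
ee_rot: [0.706, -0.705, 0.044, -0.051]
force: [1.0, -0.6, 0.9]
grip_width: 0.474
```

>>> play_rows([
  {"hand": 0.015, "dx": -0.001, "dy": 0.002, "dz": 0, "roll": 0},
  {"hand": 0.015, "dx": -0.001, "dy": 0.004, "dz": 0, "roll": 0},
  {"hand": 0.015, "dx": -0.001, "dy": 0.004, "dz": 0, "roll": 0},
])

```text
time: 31.02
ee_pos: [544.5, -166.2, -0.8]
ee_rot: [0.706, -0.705, 0.041, -0.053]
force: [2.2, 0.0, 6.8]
grip_width: 0.478
```

Run:
```python
from pick import *
print(manip.state()['grip_width'],manip.state()['force'],*to([*(C+51*cx-31*cy),36],82.2))
w=cam('wrist');check('sand',w,(51,-31),6)
```

```text
0.4776690657827927 [2.1572464  0.04475845 6.82034236] tip [ 543.9 -166.1   35.7] yaw 82.3 tilt y [ 0.016 -0.001 -1.   ] shift [-0.0002 -0.0003 -0.    ] roll 0.1
sand 8547 (269, 229, 99, 167) front,back,left,right [(np.float64(14.3), np.float64(-30.2)), (np.float64(107.9), np.float64(-29.9)), (np.float64(40.2), np.float64(-51.9)), (np.float64(40.1), np.float64(-8.3))]
```

>>> play_rows([
  {"hand": 0.055, "dx": 0, "dy": 0, "dz": 0, "roll": 0},
  {"hand": 0.055, "dx": 0, "dy": 0, "dz": 0, "roll": 0},
  {"hand": 0.055, "dx": 0, "dy": 0, "dz": 0, "roll": 0},
  {"hand": 0.055, "dx": 0, "dy": -0.04, "dz": 0, "roll": 0},
  {"hand": 0.055, "dx": 0, "dy": -0.09, "dz": 0, "roll": 0},
  {"hand": 0.055, "dx": 0.008, "dy": -0.12, "dz": 0, "roll": 0},
  {"hand": 0.055, "dx": 0.008, "dy": -0.12, "dz": 0, "roll": 0},
])

```text
time: 31.95
ee_pos: [552.5, -167.7, 121.7]
ee_rot: [-0.705, 0.706, -0.04, 0.055]
force: [0.1, -0.7, 0.3]
grip_width: 0.645
```

```bash
cat >> pick.py <<'E'
def ascii(im,x0,y0,x1,y1,sx,sy):
    hsv=cv2.cvtColor(im,cv2.COLOR_RGB2HSV)
    ms={'S':'sand','R':'red','G':'green'};M={k:sum(cv2.inRange(hsv,*r) for r in COL[n]) for k,n in ms.items()}
    for y in range(y0,y1,sy):
        l=''
        for x in range(x0,x1,sx):
            k=[k for k in M if M[k][y,x]];h,s,v=hsv[y,x];l+=k[0] if k else ('O' if s>180 and v>150 and 5<=h<=17 else '#' if v<60 else 'w' if s<50 and v>150 else '.')
        print(y,l)
E
python3 - <<'E'
from pick import *
print(*to([*(C+51*cx-31*cy),36],82.2))
w=cam('wrist');s=cam('scene');check('red',w,(51,31));check('sand',w,(51,-31))
x,y=map(int,proj(w,'wrist',[*(C+98*cx-31*cy),28]));print('end wall',x,y,proj(w,'wrist',[*(C+4*cx-31*cy),28]))
ascii(w['image'],x-40,y-120,x+40,y+14,2,6)
E
```

```text
tip [ 551.7 -167.6  158.2] yaw 82.3 tilt y [ 0.022 -0.002 -1.   ] shift [-0.0109  0.122   0.0002] roll 0.1
red 4052 (367, 161, 63, 99) front,back,left,right [(np.float64(12.2), np.float64(28.4)), (np.float64(91.3), np.float64(33.9)), (np.float64(37.6), np.float64(5.8)), (np.float64(36.7), np.float64(54.6))]
sand 2760 (290, 167, 58, 99) front,back,left,right [(np.float64(17.6), np.float64(-29.9)), (np.float64(96.3), np.float64(-29.6)), (np.float64(42.4), np.float64(-51.3)), (np.float64(42.3), np.float64(-8.2))]
end wall 317 265 (np.float64(317.45909921956576), np.float64(147.7625445229533))
145 ww.wwwwwwww.............................
151 w...wwww................................
157 w.......................................
163 w.......######...............#####......
169 .......######.....#......SS...######....
175 .......SS..SS..S.S.......SS..S...S......
181 .......S.....S...S......S......S...S....
187 .......S.......S........S..........S....
193 ww..wwwS......S.........S...............
199 ww..wwwS.....S..........................
205 ww..wwwS..SS......................Swwww.
211 ww..wwwSS..S..........S..S........Swww..
217 ww..wwwSS..SS.....SS.............S..ww..
223 ww...wwSS..SS.....S.....SS..S..S.SS.ww.w
229 ww..wwwSS..SS................S.S.SS.ww.w
235 ww...wwSS..SS............SS..S.S.SSwww.w
241 www.www.S..SS..S...........SSS...SSwww.w
247 www..ww.SS.SS..S...........SSS.S.SSwww.w
253 www.....SS.SS....S......SSSSSS.SSSSww..w
259 www....SSS.SSS........SSSSSSSS.SSSS....w
265 www....................................w
271 wwwwwwwwwwwwwwwwwwwwwwwwwwwwwwwwwwwwwwww
277 ......................#####.....##..#...
```

Sand now stands level in its well: 79 mm long in the image like red, with the end wall clear. Next is green.

Run:
```python
from pick import *
print(*to([*(f+99*u-88*v),150],107))
```

```text
tip [ 548.8 -166.9  155.3] yaw 82.3 tilt y [ 0.015 -0.001 -1.   ] shift [0.0162 0.006  0.2877] roll -24.7
```

>>> play_rows([
  {"hand": 0.05, "dx": 0, "dy": 0, "dz": 0.04, "roll": 0},
  {"hand": 0.05, "dx": 0.004, "dy": 0, "dz": 0.09, "roll": -5},
  {"hand": 0.045, "dx": 0.008, "dy": 0, "dz": 0.14, "roll": -10},
  {"hand": 0.04, "dx": 0.012, "dy": 0, "dz": 0.19, "roll": -15},
  {"hand": 0.038, "dx": 0.016, "dy": 0, "dz": 0.24, "roll": -20},
  {"hand": 0.038, "dx": 0.016, "dy": 0, "dz": 0.28, "roll": -24.7},
  {"hand": 0.038, "dx": 0.016, "dy": 0.02, "dz": 0.288, "roll": -24.7},
  {"hand": 0.038, "dx": 0.016, "dy": 0.03, "dz": 0.288, "roll": -24.7},
])

```text
time: 33.05
ee_pos: [601.7, 115.6, 86.5]
ee_rot: [-0.698, 0.701, 0.108, -0.101]
force: [0.3, -0.6, -0.5]
grip_width: 0.444
```

Run:
```python
from pick import *
print(*to([*(f+100*u-88*v),43],107))
w=cam('wrist');im=w['image']
def U(x,y,z): 
    q=onz(w,'wrist',x,y,z)[:2]-f;return round(q@u,1),round(q@v,1)
p,a_=blob(im,'green',(200,120,440,420));B=cv2.boundingRect(p);print(B)
x,y,ww,h=B
for z in (40,60): print(z,'left',U(x,y+h/2,z),'right',U(x+ww,y+h/2,z),'front',U(x+ww/2,y,z),'back',U(x+ww/2,y+h,z))
# rib/lane and drawer-edge positions across the row
g=im[:,:].astype(int)
ascii(im,x-50,y-10,x+ww+40,y+h+20,3,9)
for v_ in (-119,-67,-57,-129):
    print(v_,[tuple(np.round(proj(w,'wrist',[*(f+97*u+v_*v),z])).astype(int).tolist()) for z in (14,30,60)])
```

```text
tip [601.3 115.7 123. ] yaw 107.0 tilt y [ 0.01  -0.002 -1.   ] shift [0.0024 0.08   0.0002] roll 0.0
(285, 190, 64, 115)
40 left (np.float64(99.6), np.float64(-109.2)) right (np.float64(99.5), np.float64(-67.6)) front (np.float64(61.5), np.float64(-88.4)) back (np.float64(142.7), np.float64(-88.4))
60 left (np.float64(91.8), np.float64(-107.2)) right (np.float64(91.7), np.float64(-69.3)) front (np.float64(57.0), np.float64(-88.2)) back (np.float64(131.0), np.float64(-88.3))
180 .....SSS...SSSSSSSSSSSSSSSSS........................
189 .....SSS....S.....####.###############..............
198 .....SS..........####GGG#######GGG#####.......S.....
207 .....S...........GGGGGGGG#####GGGGGGGG......S...S...
216 .....S..........SGGGGGGGG#####GGGGGGGG..............
225 .....S.......SSSSGGGGGGGG#####GGGGGGGG......S.......
234 ......S......SSSS.GGGGGGG#####GGGGGGGG..............
243 ......SSS....S..S.GGGGGGGGGGGGGGGGGGGGSS.SS.SS.SSSSS
252 ......SSS...SSSSS.GGGG###GGGGGGGGGGGGGSSSSSSSSSSSSSS
261 ......SSS....SSSS.GGGG###GGGGGGGGGGGGGSSSSSSSSSSSSSS
270 ......SSS....SSSSSGGGGGGGGGGGGGGGGGGGGSSSSSSSSSSSSSS
279 .......SS....SSSSSGGGGGG.#######GGGGGGSSSSSSSSSSSSSS
288 .......SS....S...SGGGGGG########GGGGGGSSS...........
297 .......S....#SSSSSGGGGGGGGGGGGGGGGGGG.SSSSS##....SSS
306 .....##....##........SSSSSSSSSSSSS.....SS..##.......
315 ..####....####.............................###.....#
324 .####.....####.............................####.....
-119 [(275, 231), (272, 238), (266, 256)]
-67 [(347, 231), (349, 239), (353, 256)]
-57 [(361, 231), (364, 239), (369, 256)]
-129 [(261, 231), (257, 238), (250, 255)]
```

Green's hull is centred at -88.4 across the unit and about 101 behind the face, so I grip at 105.

>>> play_rows([
  {"hand": 0.038, "dx": 0.007, "dy": 0.02, "dz": 0, "roll": 0},
  {"hand": 0.038, "dx": 0.007, "dy": 0.045, "dz": 0, "roll": 0},
  {"hand": 0.038, "dx": 0.007, "dy": 0.07, "dz": 0, "roll": 0},
  {"hand": 0.038, "dx": 0.007, "dy": 0.079, "dz": 0, "roll": 0},
  {"hand": 0.038, "dx": 0.007, "dy": 0.079, "dz": 0, "roll": 0},
])

```text
time: 33.72
ee_pos: [607.9, 114.0, 6.1]
ee_rot: [-0.697, 0.701, 0.105, -0.101]
force: [0.1, -0.0, 0.7]
grip_width: 0.445
```

>>> play_rows([
  {"hand": 0.015, "dx": 0, "dy": 0, "dz": 0, "roll": 0},
  {"hand": 0.015, "dx": 0, "dy": 0, "dz": 0, "roll": 0},
  {"hand": 0.015, "dx": 0, "dy": 0, "dz": 0, "roll": 0},
  {"hand": 0.015, "dx": 0, "dy": 0, "dz": 0, "roll": 0},
])

```text
time: 34.22
ee_pos: [608.7, 113.9, 7.0]
ee_rot: [-0.697, 0.702, 0.106, -0.101]
force: [-0.6, -0.4, 6.1]
grip_width: 0.313
```

>>> play_rows([
  {"hand": 0.015, "dx": 0, "dy": -0.03, "dz": 0, "roll": 0},
  {"hand": 0.015, "dx": 0, "dy": -0.075, "dz": 0, "roll": 0},
  {"hand": 0.015, "dx": -0.01, "dy": -0.11, "dz": -0.01, "roll": 0},
  {"hand": 0.015, "dx": -0.05, "dy": -0.12, "dz": -0.04, "roll": 5},
  {"hand": 0.015, "dx": -0.09, "dy": -0.12, "dz": -0.07, "roll": 10},
  {"hand": 0.015, "dx": -0.13, "dy": -0.12, "dz": -0.1, "roll": 16},
  {"hand": 0.015, "dx": -0.17, "dy": -0.12, "dz": -0.127, "roll": 22},
  {"hand": 0.015, "dx": -0.206, "dy": -0.12, "dz": -0.152, "roll": 24.9},
])

```text
time: 35.22
ee_pos: [452.6, -91.8, 126.6]
ee_rot: [-0.704, 0.707, -0.048, 0.053]
force: [0.1, -1.0, -1.4]
grip_width: 0.314
```

Run:
```python
from pick import *
print(manip.state()['grip_width'],*to([*(C-47*cx+31*cy),36],82.2))
w=cam('wrist','w16.png')
for n,k in (('green','w16'),('red','w8'),('green','w16')):
    p,a_=blob(cv2.imread(f'pics/{k}.png')[:,:,::-1],n,(250,170,390,400));print(n,a_,cv2.boundingRect(p))
ascii(w['image'],255,195,385,400,3,7)
```

```text
0.31359829009552254 tip [452.4 -91.6 163.1] yaw 81.8 tilt y [ 0.007 -0.005 -1.   ] shift [0.0015 0.1271 0.0011] roll -0.4
green 9940 (270, 212, 98, 170)
red 8827 (271, 231, 99, 153)
green 9940 (270, 212, 98, 170)
195 wwwwwww...wwwwwww...................###.OO.O
202 wwwwwwwww..wwwwww.......................OOOO
209 wwwwwww.#####wwww.............#######...OO.O
216 wwwwww#######GGGGGGGGGGGGGGGGG#######...OOOO
223 wwwww.######GGGGGG########GGGGG#######..OOOO
230 wwwww.######GGGGG#.......#GGGGG#######..OOOO
237 wwwwwGGGGGGGGGGGG#.......#GGGGGGGGGGGG...OOO
244 wwwww.GGGGGGGGGGGG#......GGGGGGGGGGGGG..OOOO
251 wwwww.GGGGGGGGGGGG#.....#GGGGGGGGGGGGG..OO.O
258 wwwww.GGGGGGGGGGGG#.....#GGGGGGGGGGGGG.OOOOO
265 ......GGGGGGGGGGGG#.....#GGGGGGGGGGGGG.OO..O
272 ......GGGGGGGGGGGG#.....#GGGGGGGGGGGG..OO.OO
279 wwwwwwGGGGGGGGGGGG#.....#GGGGGGGGGGGG.....O.
286 ...###GGGGGGGGGGGG#.....#GGGGGGGGGGGG#.OO.OO
293 ...###..GGGGGGGGGGGGGGGGGGGGGGGGGG.....OO.OO
300 SS.......#GGGGGGGGGGGGGGGGGGGGGGG#.....OOOOO
307 SS##.....#GGGGGGGGGGGGGGGGGGGGGGG#.....###..
314 ####.....#GGG#####GGGGGGGGGGGGGGG#.....####.
321 ###.....##GGG#####GGGGGGGGGGGGGGG##.....####
328 ###.....##GGG#####GGGGGGGGGGGGGGG##.....####
335 ##.....####GGGGGGGGGGGGGGGGGGGGGG###.....###
342 ###....####GGGGGGG#######GGGGGGG####....####
349 ######.####GGGG#############GGGG####.#######
356 ##########GGGGG#############GGGG############
363 ##########GGGGG.############GGGGG###########
370 ##########wGGGGGGG#######GGGGGGGw###########
377 ##########..GGGGGGGGGGGGGGGGGGG..###########
384 #######.#.........OOOO.O.OO.O.OOO.#.########
391 #######...........OOOOO.OOO.O..OO.O.########
398 #######OOOOOOOOOOO..O..OOOOOO.OOOOO.########
```

Run:
```python
from pick import *
s=cam('scene');t,R=tip();T=(t[:2]-C)@cx,(t[:2]-C)@cy;print('tip',np.round(T,1))
p0=proj(s,'scene',t);x,y=map(int,p0);print(x,y)
p,a_=blob(s['image'],'green',(x-50,y-50,x+60,y+60));print(a_,cv2.boundingRect(p))
ascii(s['image'],x-35,y-35,x+45,y+45,1,2)
zb=t[2]-43.5+14
for k in (-10,0):
    print(k,[(l,np.round(proj(s,'scene',[*(C+(T[0]+k+42)*cx+(T[1]+yy)*cy),zb+h])).astype(int).tolist()) for l,yy,h in (('tailL bot',22,0),('tailR bot',-22,0),('tailL top',22,26),('tailR top',-22,26))])
```

```text
tip [-52.7  27.2]
218 220
508 (201, 211, 35, 31)
185 .##.....w...###############################..######.#####..................S....
187 ##....w...#################################.######..####...............Swwwww...
189 ...ww......######################################..####.................wwwwS...
191 .www.........####################################.#####.....................S...
193 ................######################################..........................
195 ....##..........##############.....###################..........................
197 #.#####.........#############.......#################...........................
199 .#########.......############........###########................................
201 ..#########.....#############........#########..................................
203 ....#########....###########........##########..................................
205 .....#######################.........####...#...................................
207 .......###########..########.........####....#..................................
209 .........##################
[... 1872 characters left out ...]
...##..............................................
255 .......OOOOOOOOOOOOOOOOO.#####..................................................
257 .......OOOOOOOOOOOOOOOOO..#.....................................................
259 ........OOOOOOOOOOOOO................................www........................
261 ........OOOOOOOOO....ww.................................ww......................
263 .........OOOOOO...........................................ww....................
-10 [('tailL bot', [237, 235]), ('tailR bot', [220, 244]), ('tailL top', [236, 225]), ('tailR top', [218, 234])]
0 [('tailL bot', [240, 237]), ('tailR bot', [222, 246]), ('tailL top', [239, 227]), ('tailR top', [221, 237])]
```

>>> play_rows([
  {"hand": 0.015, "dx": 0.006, "dy": 0.02, "dz": 0.002, "roll": 0},
  {"hand": 0.015, "dx": 0.0115, "dy": 0.05, "dz": 0.004, "roll": 0},
  {"hand": 0.015, "dx": 0.0115, "dy": 0.08, "dz": 0.004, "roll": 0},
  {"hand": 0.015, "dx": 0.0115, "dy": 0.09, "dz": 0.004, "roll": 0},
  {"hand": 0.015, "dx": 0.0115, "dy": 0.09, "dz": 0.004, "roll": 0},
])

```text
time: 35.95
ee_pos: [460.8, -92.5, 35.9]
ee_rot: [-0.703, 0.707, -0.052, 0.053]
force: [-0.9, 0.5, -0.5]
grip_width: 0.314
```

Run:
```python
from pick import *
print(manip.state()['grip_width'],*to([*(C-41*cx+31*cy),36],82.2))
```

```text
0.3137821278516497 tip [460.7 -92.2  72.4] yaw 81.5 tilt y [ 0.001 -0.006 -1.   ] shift [0.0001 0.0364 0.0003] roll -0.7
```

>>> play_rows([
  {"hand": 0.015, "dx": 0, "dy": 0.015, "dz": 0, "roll": -0.7},
  {"hand": 0.015, "dx": 0, "dy": 0.026, "dz": 0, "roll": -0.7},
  {"hand": 0.015, "dx": 0, "dy": 0.031, "dz": 0, "roll": -0.7},
  {"hand": 0.015, "dx": 0, "dy": 0.033, "dz": 0, "roll": -0.7},
  {"hand": 0.015, "dx": 0, "dy": 0.033, "dz": 0, "roll": -0.7},
])

```text
time: 36.58
ee_pos: [454.7, -91.6, 7.5]
ee_rot: [-0.704, 0.707, -0.05, 0.045]
force: [-16.7, 4.4, 64.7]
grip_width: 0.313
```

>>> play_rows([
  {"hand": 0.015, "dx": 0, "dy": -0.006, "dz": 0, "roll": 0},
  {"hand": 0.015, "dx": 0, "dy": -0.01, "dz": 0, "roll": 0},
  {"hand": 0.015, "dx": 0, "dy": -0.01, "dz": 0, "roll": 0},
])

```text
time: 36.95
ee_pos: [455.5, -91.7, 17.4]
ee_rot: [-0.704, 0.707, -0.05, 0.046]
force: [0.6, 0.1, -0.5]
grip_width: 0.315
```

Run:
```python
from pick import *
S=manip.state();print(S['force'],S['grip_width'],*to([*(C-41*cx+31*cy),36],82.2))
s=cam('scene');w=cam('wrist');t,R=tip();T=(t[:2]-C)@cx,(t[:2]-C)@cy;print('tip case',np.round(T,1))
ascii(s['image'],170,240,255,295,1,2)
print('cross wall top R/L',[np.round(proj(s,'scene',[*(C+x_*cx+y_*cy),28])).tolist() for x_,y_ in ((-2,2),(-2,60),(2,2),(2,60))],'end wall',[np.round(proj(s,'scene',[*(C-100*cx+y_*cy),28])).tolist() for y_ in (2,60)])
print(np.round(proj(w,'wrist',[*(C-100*cx+31*cy),28])),np.round(proj(w,'wrist',[*(C-2*cx+2*cy),28])))
ascii(w['image'],230,150,410,250,4,6)
```

```text
[ 0.61418117  0.12419129 -0.4715574 ] 0.3149637772749888 tip [455.7 -91.5  53.9] yaw 82.3 tilt y [-0.006 -0.005 -1.   ] shift [0.0053 0.0178 0.0001] roll 0.1
tip case [-46.6  31. ]
240 ..........................................#############....###########...............
242 .............................#####........#############.....#########................
244 ..........................OOO..######.....############.....##########................
246 ......................OOOOOOOOO..######...############.....#####....#................
248 ...................OOOOOOOOOOOOOO..###################......#####...#................
250 ...................OOOOOOOOOOOOOOOO.#######.#########...GGGGG####....................
252 ...................OOOOOOOOOOOOOOOOO..###############GGGGGGGGGGG#....#...............
254 ....................OOOOOOOOOOOOOOOOO.#####.#######....########GGG...................
256 ....................OOOOOOOOOOOOOOOOO..##....#####.....#####GGGGGGGGG................
258 .....................OOOOOOOOOOOOOOO..........#####....GGGGGGGGGGGGGG................
260 ...............
[... 1900 characters left out ...]

168 ........................................####.
174 wwwwwwwwwwwwww...........................###.
180 wwwwwww..wwwwwww.........................###.
186 wwwwwww..wwwwww..........................###.
192 wwwwwww..wwwwww.........................####.
198 wwwwwww...www...........................####.
204 wwwwwww..wwww...........................####.
210 ...wwww..www............................####.
216 .....ww.................................####.
222 .....www....####.............####.......###..
228 .....www...#####GGG.......GGG#####......###..
234 .....ww....#####GGGG.....GGGG#####......###..
240 ...........GGGGGGGGG.....GGGGGGGGG......###..
246 ...........GGGGGGGGG.....GGGGGGGGG......###..
```

Run:
```python
from pick import *
s=cam('scene');w=cam('wrist')
def cc(c,n,x,y,z):
    q=onz(c,n,x,y,z)[:2]-C;return round(q@cx,1),round(q@cy,1)
for z in (18,24,32): print(z,cc(s,'scene',233,278.5,z),cc(s,'scene',247.5,271,z))
for z in (30,37,50): print(z,'nose',cc(w,'wrist',317,222,z),cc(w,'wrist',317,227,z))
```

```text
18 (np.float64(-20.7), np.float64(24.1)) (np.float64(-18.4), np.float64(62.1))
24 (np.float64(-15.6), np.float64(21.3)) (np.float64(-13.3), np.float64(59.0))
32 (np.float64(-8.8), np.float64(17.6)) (np.float64(-6.5), np.float64(54.8))
30 nose (np.float64(-80.7), np.float64(31.0)) (np.float64(-78.3), np.float64(31.0))
37 nose (np.float64(-82.8), np.float64(31.1)) (np.float64(-80.5), np.float64(31.1))
50 nose (np.float64(-86.7), np.float64(31.2)) (np.float64(-84.5), np.float64(31.2))
```

Green hangs nose-down in the grip: tail bottom at about z 34, nose lower. The early contact was therefore the nose on the floor. I'll shift it 12 mm back, set the nose down and let it settle level.

>>> play_rows([
  {"hand": 0.015, "dx": -0.006, "dy": 0, "dz": 0, "roll": 0},
  {"hand": 0.015, "dx": -0.012, "dy": 0, "dz": 0, "roll": 0},
  {"hand": 0.015, "dx": -0.012, "dy": 0.004, "dz": 0, "roll": 0},
  {"hand": 0.015, "dx": -0.012, "dy": 0.007, "dz": 0, "roll": 0},
  {"hand": 0.015, "dx": -0.012, "dy": 0.009, "dz": 0, "roll": 0},
  {"hand": 0.015, "dx": -0.012, "dy": 0.009, "dz": 0, "roll": 0},
])

```text
time: 37.9
ee_pos: [442.9, -90.0, 7.7]
ee_rot: [-0.704, 0.707, -0.051, 0.045]
force: [0.8, -0.9, -1.0]
grip_width: 0.314
```

>>> play_rows([
  {"hand": 0.015, "dx": 0, "dy": 0.002, "dz": 0, "roll": 0},
  {"hand": 0.015, "dx": 0, "dy": 0.004, "dz": 0, "roll": 0},
  {"hand": 0.015, "dx": 0, "dy": 0.004, "dz": 0, "roll": 0},
])

```text
time: 38.28
ee_pos: [445.4, -90.4, 5.1]
ee_rot: [-0.703, 0.708, -0.049, 0.047]
force: [2.0, -0.1, 14.6]
grip_width: 0.313
```

>>> play_rows([
  {"hand": 0.015, "dx": 0, "dy": 0.002, "dz": 0, "roll": 0},
  {"hand": 0.015, "dx": 0, "dy": 0.003, "dz": 0, "roll": 0},
  {"hand": 0.015, "dx": 0, "dy": 0.003, "dz": 0, "roll": 0},
])

```text
time: 38.65
ee_pos: [447.5, -90.7, 3.6]
ee_rot: [-0.703, 0.708, -0.048, 0.048]
force: [0.3, 0.1, 16.0]
grip_width: 0.317
```

>>> play_rows([
  {"hand": 0.042, "dx": 0, "dy": 0, "dz": 0, "roll": 0},
  {"hand": 0.042, "dx": 0, "dy": 0, "dz": 0, "roll": 0},
  {"hand": 0.042, "dx": 0, "dy": 0, "dz": 0, "roll": 0},
  {"hand": 0.042, "dx": 0, "dy": -0.04, "dz": 0, "roll": 0},
  {"hand": 0.042, "dx": 0, "dy": -0.09, "dz": 0, "roll": 0},
  {"hand": 0.05, "dx": 0.01, "dy": -0.12, "dz": 0, "roll": 0},
  {"hand": 0.05, "dx": 0.01, "dy": -0.12, "dz": 0, "roll": 0},
])

```text
time: 39.52
ee_pos: [459.9, -91.7, 125.6]
ee_rot: [-0.703, 0.708, -0.046, 0.05]
force: [-0.2, -0.5, -0.9]
grip_width: 0.585
```

Run:
```python
from pick import *
w=cam('wrist','w17.png');s=cam('scene');t,R=tip()
check('green',w,(-51,31));check('red',w,(51,31));check('sand',w,(51,-31))
x,y=map(int,proj(w,'wrist',[*(C-51*cx+31*cy),28]));print(x,y,'cross wall',proj(w,'wrist',[*(C-0*cx+31*cy),28]),'end',proj(w,'wrist',[*(C-102*cx+31*cy),28]))
ascii(w['image'],x-50,y-70,x+50,y+90,2,5)
ascii(s['image'],190,235,265,290,1,2)
```

```text
green 4165 (291, 160, 56, 100) front,back,left,right [(np.float64(-90.3), np.float64(32.4)), (np.float64(-10.8), np.float64(32.5)), (np.float64(-65.1), np.float64(11.4)), (np.float64(-65.1), np.float64(53.4))]
red 2908 (294, 279, 51, 82) front,back,left,right [(np.float64(6.0), np.float64(32.9)), (np.float64(91.2), np.float64(33.1)), (np.float64(32.0), np.float64(11.4)), (np.float64(31.9), np.float64(54.5))]
sand 1011 (222, 288, 54, 82) front,back,left,right [(np.float64(15.0), np.float64(-25.8)), (np.float64(104.5), np.float64(-34.0)), (np.float64(43.0), np.float64(-52.5)), (np.float64(41.3), np.float64(-4.4))]
317 209 cross wall (np.float64(317.17394702799857), np.float64(270.2340906599474)) end (np.float64(317.1846099403031), np.float64(143.67178296371475))
139 ...............................................###
144 wwwwwwwwwwwwwwwwwwww.............................#
149 ...wwww..wwwwwwwww...............................#
154 ...wwww..wwwww...................................#
159 ....www......######..............######..........#
164 ............######GGGG#......#GGGG######........##
[... 2970 characters left out ...]
..........ww..##GGGGGGGGGGGGGGGGGGGGGGGG.....wwww...........
275 ...wwwwwwwwwww.............ww..##GGGGGGGGGGGGGGGGGGGG#..wwww....ww.........
277 wwwwwwwwwwwwwwwww............ww..##GGGGGGGGGGGGGGGG..wwww...RRRR..ww.......
279 wwwwwwwwwwwwwwwwwwwwwwwww......ww...GGGGGGGGGGGG..www...RRR......R..www....
281 wwwwwwwwwwwwwwwwwwwwwwwwwww......ww..#GGG.##..wwww...RRRR.........RRR..ww..
283 wwwwwwwwwwwwwwwwwwwwwwwwwwwww......ww..##..www.......RRRR.........RR.....ww
285 wwwwwwwwwwwwwwwwwwwwwwwwwwwwwww......wwwwww........RRRRRRRRR...RRRR........
287 wwwwwwwwwwwwwwwwwwwwwwwwwwwwwwwww...wwwwww.......RRRRRRRRRRRRRRRRRRRR..RRR.
289 ..wwwwwwwwwwwwwwwwwwwwwwwwwwwwwwwwww.....www.....RRRRRRRRRRRRRRRRRRRRRRRRR.
```

All three stand level in their wells. Green spans -90 to -11 in case x, with the expected width of 42 mm. Now the cover.

Run:
```python
from pick import *
t=cam('top');s=cam('scene')
def bar(c,n,box,amin=80):
    x0,y0,x1,y1=box;m=cv2.inRange(cv2.cvtColor(c['image'][y0:y1,x0:x1],cv2.COLOR_RGB2HSV),(8,170,150),(20,255,255))
    k,l,st,ce=cv2.connectedComponentsWithStats(m)
    for i in range(1,k):
        if st[i,4]>=amin:
            p=np.argwhere(l==i)[:,::-1].astype(np.float32)+[x0,y0];r=cv2.minAreaRect(p.astype(np.float32))
            print(n,st[i,4],np.round(r[0],1),np.round(r[1],1),round(r[2],1))
bar(t,'top',(455,215,560,345));bar(s,'scene',(70,280,225,430))
for px in ((506.2,279),): print(onz(t,'top',*px,86))
i=t['image'];print([ (y,''.join('O' if (a[0]>180 and a[2]<90) else 'w' if min(a)>170 else '.' for a in i[y,460:545:1].astype(int))) for y in range(226,336,10)])
print(*to([500,-349,160],82.2))
```

```text
top 151 [506.2 279. ] [ 6.5 42.2] 2.2
scene 446 [136.7 339. ] [49.2 10.8] 50.8
scene 646 [140.3 392.6] [132.   66.7] 11.5
scene 138 [173.6 389.9] [ 4.5 32.2] 53.7
[ 501.4021933  -347.79108287   86.        ]
[(226, '.....................................................................................'), (236, '.....OO......wwwwwwwwwwwwwwwwwwwwwwwwwwwwwwwwwwwwwwwwwwwwwwwwww......................'), (246, '.............wwwwwwwwwwwwwwwwwwwwwwwwwwwwwwwwwwwwwwwwwwwwwwwwwwwwwwwwwwww............'), (256, '............wwwwwwwwwwwwwwwwwwwwwwwwwwwwwwwwwwwwwwwwwwwwwwwwwwwwwwwwwwww.............'), (266, '............wwwwwwwwwwwwwwwwwwwwwwwwwwwwww..O..OOO.wwwwwwwwwwwwwwwwwwwww.............'), (276, '.............wwwwwwwwwwwwwwwwwwwwwwwwwwwww..O..OOOwwwwwwwwwwwwwwwwwwwwww.............'), (286, '..................wwwwwwwwwwwwwwwwwwwwwwww.O..OOOOwwwwwwwwwwwwwwwwwwwwww.............'), (296, '....................wwwwwwwwwwwwwwwwww.....O..OOO.wwwwwwwwwwwwwwwwwwwww..............'), (306, '....................wwwwwwwwwwwwwwwwwwwwwwwwwwwwwwwwwwwwwwwwwwwwwwwwwww..............'), (316, '......................wwwwwwwwwwwwwwwwwwwwwwwwwwwwwwwwwwwwwwwwwwwwwwwww..............'), (326, '...........................OO..wwwwwwwwwwwwwwwwwwwwwwwwwwwwwwwwwwwwwww...............')]
tip [455.8 -91.  158.8] yaw 82.2 tilt y [-0.003 -0.006 -1.   ] shift [ 7.860e-02  1.000e-04 -2.497e-01] roll 0.0
```

>>> play_rows([
  {"hand": 0.05, "dx": 0.015, "dy": 0, "dz": -0.04, "roll": 0},
  {"hand": 0.05, "dx": 0.03, "dy": 0, "dz": -0.09, "roll": 0},
  {"hand": 0.05, "dx": 0.045, "dy": 0, "dz": -0.14, "roll": 0},
  {"hand": 0.05, "dx": 0.06, "dy": 0, "dz": -0.19, "roll": 0},
  {"hand": 0.05, "dx": 0.075, "dy": 0, "dz": -0.23, "roll": 0},
  {"hand": 0.05, "dx": 0.079, "dy": 0, "dz": -0.25, "roll": 0},
  {"hand": 0.05, "dx": 0.079, "dy": 0, "dz": -0.25, "roll": 0},
])

```text
time: 40.6
ee_pos: [498.9, -350.0, 122.4]
ee_rot: [-0.704, 0.707, -0.05, 0.047]
force: [-0.4, 0.8, 0.0]
grip_width: 0.585
```

```bash
cat >> pick.py <<'E'
def bar(c,n,box,z=86,amin=80):
    x0,y0,x1,y1=box;m=cv2.inRange(cv2.cvtColor(c['image'][y0:y1,x0:x1],cv2.COLOR_RGB2HSV),(8,170,150),(20,255,255))
    k,l,st,ce=cv2.connectedComponentsWithStats(m);o=[]
    for i in range(1,k):
        if st[i,4]>=amin:
            p=np.argwhere(l==i)[:,::-1].astype(np.float32)+np.float32([x0,y0]);b=cv2.boxPoints(cv2.minAreaRect(p))
            P=np.array([onz(c,n,*q,z)[:2] for q in b]);e=P[1]-P[0];g=P[2]-P[1];e=e if e@e>g@g else g
            print(n,st[i,4],'box',b.round().astype(int).tolist(),'ctr',P.mean(0).round(1),'sides',np.linalg.norm(P[1]-P[0]).round(1),np.linalg.norm(P[2]-P[1]).round(1),'yaw %.1f'%((np.degrees(np.arctan2(e[1],e[0]))+90)%180-90))
E
python3 - <<'E'
from pick import *
t=cam('top');w=cam('wrist','w18.png')
bar(t,'top',(455,215,560,345));bar(w,'wrist',(150,100,480,420))
print(*to([501.4,-347.8,66],85))
E
```

```text
top 123 box [[502, 300], [504, 279], [510, 279], [508, 300]] ctr [ 477.3 -345.8] sides 48.4 13.1 yaw -7.6
wrist 86 box [[150, 100], [171, 100], [171, 106], [150, 106]] ctr [ 392.7 -428.9] sides 14.3 3.7 yaw 76.5
wrist 578 box [[148, 109], [203, 96], [206, 108], [150, 120]] ctr [ 398.1 -419.4] sides 36.9 7.2 yaw 88.9
wrist 1424 box [[423, 107], [479, 107], [479, 143], [423, 143]] ctr [ 430.8 -257.5] sides 36.2 22.3 yaw 86.9
wrist 355 box [[149, 129], [204, 116], [206, 123], [150, 136]] ctr [ 409. -421.] sides 37.4 4.3 yaw 89.8
wrist 12512 box [[150, 355], [150, 142], [227, 142], [227, 355]] ctr [ 495.3 -436.5] sides 162.1 50.3 yaw -17.6
wrist 438 box [[421, 145], [479, 142], [479, 151], [421, 155]] ctr [ 444.8 -259.3] sides 38.0 5.9 yaw 88.7
wrist 2585 box [[302, 173], [326, 172], [331, 318], [308, 319]] ctr [ 499.2 -348. ] sides 13.7 98.0 yaw -5.0
wrist 2942 box [[419, 176], [478, 176], [478, 236], [419, 236]] ctr [ 481.3 -262.1] sides 39.1 39.8 yaw -0.6
wrist 2714 box [[415, 292], [418, 232], [472, 234], [469, 295]] ctr [ 520.1 -266.3] sides 42.5 37.5 yaw -4.9
wrist 343 box [[413, 2
[... 355 characters left out ...]
33, 349]] ctr [ 586.4 -255.7] sides 37.5 5.1 yaw 88.6
wrist 123 box [[439, 353], [470, 347], [471, 354], [440, 360]] ctr [ 596.5 -256. ] sides 24.9 7.4 yaw -89.3
wrist 2435 box [[248, 375], [377, 352], [384, 386], [254, 409]] ctr [ 605.6 -364.8] sides 98.7 34.7 yaw -84.0
wrist 104 box [[258, 365], [290, 362], [290, 368], [258, 370]] ctr [ 585.7 -392. ] sides 24.2 4.9 yaw 89.8
wrist 789 box [[265, 405], [333, 400], [334, 419], [266, 423]] ctr [ 636.8 -381.4] sides 54.7 21.6 yaw 89.1
wrist 86 box [[431, 419], [431, 412], [447, 412], [447, 419]] ctr [ 663.7 -265.5] sides 9.3 15.0 yaw 74.3
tip [ 499.7 -346.7  159.3] yaw 82.3 tilt y [-0.005 -0.003 -1.   ] shift [ 0.0023  0.0932 -0.0005] roll -2.7
```

The wrist view gives the grip bar at (499,-348), yaw -5.0, and the 98 mm length confirms the height of 86. Descending onto it.

>>> play_rows([
  {"hand": 0.05, "dx": 0, "dy": 0.02, "dz": -0.001, "roll": -2.7},
  {"hand": 0.05, "dx": 0, "dy": 0.05, "dz": -0.001, "roll": -2.7},
  {"hand": 0.05, "dx": 0, "dy": 0.08, "dz": -0.001, "roll": -2.7},
  {"hand": 0.05, "dx": 0, "dy": 0.092, "dz": -0.001, "roll": -2.7},
  {"hand": 0.05, "dx": 0, "dy": 0.093, "dz": -0.001, "roll": -2.7},
  {"hand": 0.05, "dx": 0, "dy": 0.093, "dz": -0.001, "roll": -2.7},
])

```text
time: 41.45
ee_pos: [499.7, -348.0, 30.7]
ee_rot: [-0.705, 0.708, -0.032, 0.029]
force: [-0.0, 0.3, -0.7]
grip_width: 0.583
```

>>> play_rows([
  {"hand": 0.005, "dx": 0, "dy": 0, "dz": 0, "roll": 0},
  {"hand": 0.005, "dx": 0, "dy": 0, "dz": 0, "roll": 0},
  {"hand": 0.005, "dx": 0, "dy": 0, "dz": 0, "roll": 0},
  {"hand": 0.005, "dx": 0, "dy": 0, "dz": 0, "roll": 0},
  {"hand": 0.005, "dx": 0, "dy": 0, "dz": 0, "roll": 0},
  {"hand": 0.005, "dx": 0, "dy": 0, "dz": 0, "roll": 0},
], squeeze=90)

```text
time: 42.2
ee_pos: [500.4, -348.4, 32.0]
ee_rot: [-0.705, 0.708, -0.031, 0.03]
force: [-0.7, 0.8, 6.0]
grip_width: 0.163
```

Run:
```python
from pick import *
S=manip.state();print(S['force'],S['grip_width'],S['ee_pos'],*to([500,-348,66],85))
```

```text
[-0.67447926  0.76862102  6.01284271] 0.16257203353433367 [ 500.43238356 -348.43783317   31.98207783] tip [ 500.5 -348.3   68.5] yaw 85.0 tilt y [-0.002 -0.004 -1.   ] shift [-0.0005  0.0025  0.0002] roll 0.0
```

>>> play_rows([
  {"hand": 0.005, "dx": 0, "dy": -0.02, "dz": 0, "roll": 0},
  {"hand": 0.005, "dx": 0, "dy": -0.05, "dz": 0, "roll": 0},
  {"hand": 0.005, "dx": 0, "dy": -0.085, "dz": 0, "roll": 0},
  {"hand": 0.005, "dx": -0.003, "dy": -0.11, "dz": 0.03, "roll": 0},
  {"hand": 0.005, "dx": -0.008, "dy": -0.115, "dz": 0.075, "roll": 1},
  {"hand": 0.005, "dx": -0.012, "dy": -0.115, "dz": 0.12, "roll": 2},
  {"hand": 0.005, "dx": -0.016, "dy": -0.115, "dz": 0.165, "roll": 2.8},
  {"hand": 0.005, "dx": -0.02, "dy": -0.115, "dz": 0.205, "roll": 2.8},
])

```text
time: 43.2
ee_pos: [497.9, -140.1, 146.0]
ee_rot: [-0.704, 0.707, -0.049, 0.047]
force: [0.5, -0.1, -2.6]
grip_width: 0.161
```

Run:
```python
from pick import *
S=manip.state();print(S['force'],S['grip_width'],*to([*(C+.5*cx),110],82.2))
```

```text
[ 0.52635263 -0.06341716 -2.60420605] 0.16107259851591488 tip [ 498.  -139.9  182.5] yaw 82.3 tilt y [-0.003 -0.004 -1.   ] shift [-0.0015  0.0724  0.0115] roll 0.1
```

>>> play_rows([
  {"hand": 0.005, "dx": -0.001, "dy": 0.01, "dz": 0.006, "roll": 0},
  {"hand": 0.005, "dx": -0.0015, "dy": 0.025, "dz": 0.0115, "roll": 0},
  {"hand": 0.005, "dx": -0.0015, "dy": 0.035, "dz": 0.0115, "roll": 0},
  {"hand": 0.005, "dx": -0.0015, "dy": 0.035, "dz": 0.0115, "roll": 0},
])

```text
time: 43.7
ee_pos: [496.7, -129.9, 109.6]
ee_rot: [-0.704, 0.707, -0.05, 0.047]
force: [-0.5, -0.4, -2.3]
grip_width: 0.16
```

Run:
```python
from pick import *
S=manip.state();print(S['force'],S['grip_width'],*to([*(C+.5*cx),110],82.2))
w=cam('wrist','w19.png');s=cam('scene','s19.png')
t,R=tip();zr=t[2]-68.5;print('rim z',zr)
hsv=cv2.cvtColor(w['image'],cv2.COLOR_RGB2HSV)
for l,a_,b_,z in (('rim corner --',-113,-74,zr),('rim -+',-113,74,zr),('top --',-110,-71,zr+54),('top -+',-110,71,zr+54),('ledge a',-114,0,zr+40),('clip-',-120.5,0,65),('clip L',-122.5,-20,65),('clip R',-122.5,20,65),('bar -',-50,0,zr+86),('bar +',50,0,zr+86)):
    print(l,np.round(proj(w,'wrist',[*(C+a_*cx+b_*cy),z])),np.round(proj(s,'scene',[*(C+a_*cx+b_*cy),z])))
bar(w,'wrist',(250,100,390,440),zr+86)
for y in range(20,130,5): print(y,''.join('O' if (6<=h<=20 and sa>170 and va>150) else 'w' if sa<60 and va>150 else '#' if va<60 else '.' for h,sa,va in hsv[y,140:500:3]))
```

```text
[-0.53391826 -0.36573329 -2.30418688] 0.1604593173317185 tip [ 496.9 -129.8  146.1] yaw 82.1 tilt y [-0.006 -0.004 -1.   ] shift [0.0009 0.0361 0.0015] roll -0.1
rim z 78.66691303128451
rim corner -- [190.  69.] [167. 257.]
rim -+ [449.  69.] [225. 228.]
top -- [157.  64.] [164. 239.]
top -+ [482.  64.] [222. 211.]
ledge a [320.  49.] [194. 228.]
clip- [320.  53.] [197. 245.]
clip L [286.  51.] [188. 249.]
clip R [354.  51.] [204. 241.]
bar - [320. 213.] [207. 226.]
bar + [319. 419.] [236. 252.]
wrist 1455 box [[304, 217], [333, 217], [333, 340], [304, 340]] ctr [ 474.6 -125.8] sides 10.1 51.2 yaw -6.9
wrist 1556 box [[301, 362], [335, 362], [335, 414], [301, 414]] ctr [ 527.2 -133.2] sides 14.2 32.0 yaw -6.4
20 ..................................................................#########...##........##...#.###......................
25 ...............................................................................#.#..##......#.##.#......................
30 .....................................................................#........##...##.#.#####..##.......................
35 ......
[... 1652 characters left out ...]
wwwwwwwwwwwwwwwwwwwwwwwwwwwwwwwwwwwwwwwwwwwwwwwwwwwwwwwwwwwwwwwwwwwww......
105 ......wwwwwwwwwwwwwwwwwwwwwwwwwwwwwwwwwwwwwwwwwwwwwwwwwwwwwwwwwwwwwwwwwwwwwwwwwwwwwwwwwwwwwwwwwwwwwwwwwwwwwwwwwwww......
110 .......wwwwwwwwwwwwwwwwwwwwwwwwwwwwwwwwwwwwwwwwwwwwwwwwwwwwwwwwwwwwwwwwwwwwwwwwwwwwwwwwwwwwwwwwwwwwwwwwwwwwwwwwwww......
115 .......wwwwwwwwwwwwwwwwwwwwwwwwwwwwwwwwwwwwwwwwwwwwwwwwwwwwwwwwwwwwwwwwwwwwwwwwwwwwwwwwwwwwwwwwwwwwwwwwwwwwwwwwwww......
120 .......wwwwwwwwwwwwwwwwwwwwwwwwwwwwwwwwwwwwwwwwwwwwwwwwwwwwwwwwwwwwwwwwwwwwwwwwwwwwwwwwwwwwwwwwwwwwwwwwwwwwwwwwwww......
125 .......wwwwwwwwwwwwwwwwwwwwwwwwwwwwwwwwwwwwwwwwwwwwwwwwwwwwwwwwwwwwwwwwwwwwwwwwwwwwwwwwwwwwwwwwwwwwwwwwwwwwwwwwwww......
```

The cover lies centred over the case in the wrist view: bar ends at rows 217/414 against 213/419 predicted, and top corners at columns 158/482 against 157/482. Lowering now.

>>> play_rows([
  {"hand": 0.005, "dx": 0, "dy": 0.008, "dz": 0.001, "roll": 0},
  {"hand": 0.005, "dx": 0, "dy": 0.016, "dz": 0.001, "roll": 0},
  {"hand": 0.005, "dx": 0, "dy": 0.024, "dz": 0.001, "roll": 0},
  {"hand": 0.005, "dx": 0, "dy": 0.032, "dz": 0.001, "roll": 0},
  {"hand": 0.005, "dx": 0, "dy": 0.038, "dz": 0.001, "roll": 0},
  {"hand": 0.005, "dx": 0, "dy": 0.038, "dz": 0.001, "roll": 0},
])

```text
time: 44.55
ee_pos: [497.7, -128.9, 72.1]
ee_rot: [-0.704, 0.707, -0.05, 0.047]
force: [-0.4, 0.5, -1.5]
grip_width: 0.162
```

Run:
```python
from pick import *
S=manip.state();print(S['force'],S['ft_torque'],S['grip_width'],*to([*(C+0*cx),74.5],82.2))
```

```text
[-0.38639598  0.48362737 -1.46974455] [-0.04733258 -0.00132054 -0.01014512] 0.16155447530965947 tip [ 497.8 -128.8  108.6] yaw 82.2 tilt y [-0.004 -0.004 -1.   ] shift [-0.0004  0.0341  0.0004] roll -0.0
```

>>> play_rows([
  {"hand": 0.005, "dx": 0, "dy": 0.005, "dz": 0, "roll": 0},
  {"hand": 0.005, "dx": 0, "dy": 0.01, "dz": 0, "roll": 0},
  {"hand": 0.005, "dx": 0, "dy": 0.014, "dz": 0, "roll": 0},
  {"hand": 0.005, "dx": 0, "dy": 0.017, "dz": 0, "roll": 0},
  {"hand": 0.005, "dx": 0, "dy": 0.017, "dz": 0, "roll": 0},
])

```text
time: 45.18
ee_pos: [497.3, -128.9, 54.9]
ee_rot: [-0.704, 0.707, -0.05, 0.047]
force: [-1.9, 0.4, -0.3]
grip_width: 0.162
```

>>> play_rows([
  {"hand": 0.005, "dx": 0, "dy": 0.003, "dz": 0, "roll": 0},
  {"hand": 0.005, "dx": 0, "dy": 0.006, "dz": 0, "roll": 0},
  {"hand": 0.005, "dx": 0, "dy": 0.009, "dz": 0, "roll": 0},
  {"hand": 0.005, "dx": 0, "dy": 0.012, "dz": 0, "roll": 0},
  {"hand": 0.005, "dx": 0, "dy": 0.012, "dz": 0, "roll": 0},
])

```text
time: 45.8
ee_pos: [494.6, -129.0, 43.3]
ee_rot: [-0.704, 0.707, -0.052, 0.046]
force: [-6.5, 1.5, 7.8]
grip_width: 0.161
```

>>> play_rows([
  {"hand": 0.005, "dx": 0.001, "dy": 0.002, "dz": 0, "roll": 0},
  {"hand": 0.005, "dx": 0.001, "dy": 0.004, "dz": 0, "roll": 0},
  {"hand": 0.005, "dx": 0.001, "dy": 0.006, "dz": 0, "roll": 0},
  {"hand": 0.005, "dx": 0.001, "dy": 0.007, "dz": 0, "roll": 0},
  {"hand": 0.005, "dx": 0.001, "dy": 0.007, "dz": 0, "roll": 0},
])

```text
time: 46.42
ee_pos: [495.1, -129.1, 37.8]
ee_rot: [-0.704, 0.707, -0.052, 0.045]
force: [-5.1, 1.7, 18.7]
grip_width: 0.162
```

Run:
```python
from pick import *
S=manip.state();print(S['force'],S['ft_torque'],S['grip_width'],*to([*(C+0*cx),74.5],82.2))
```

```text
[-5.05463033  1.6660259  18.6670879 ] [0.28564494 1.39352453 0.01696887] 0.16233529308272548 tip [ 495.5 -129.    74.3] yaw 82.1 tilt y [-0.01  -0.004 -1.   ] shift [ 0.0018 -0.0002  0.0008] roll -0.1
```

>>> play_rows([
  {"hand": 0.005, "dx": 0, "dy": 0.001, "dz": 0, "roll": 0},
  {"hand": 0.005, "dx": 0, "dy": 0.003, "dz": 0, "roll": 0},
  {"hand": 0.005, "dx": 0, "dy": 0.003, "dz": 0, "roll": 0},
])

```text
time: 46.8
ee_pos: [495.1, -129.2, 37.7]
ee_rot: [-0.704, 0.707, -0.052, 0.045]
force: [-7.7, 1.9, 32.0]
grip_width: 0.163
```

Run:
```python
from pick import *
S=manip.state();print(S['force'],S['ft_torque'],*to([*(C+0*cx),74.5],82.2))
s=cam('scene','s20.png')
for nm,a_,b_,z in (('bar+ top',50,0,92),('bar-',-50,0,92),('top ++',110,71,60),('top +-',110,-71,60),('top -+',-110,71,60),('top --',-110,-71,60),('rim ++',113,74,6),('rim +-',113,-74,6),('clip+ top in',115.5,0,65),('clip+ out L',124.5,-20,65),('clip+ out R',124.5,20,65),('clip+ bot L',124.5,-20,6),('clip+ R',124.5,20,6)):
    print(nm,np.round(proj(s,'scene',[*(C+a_*cx+b_*cy),z]),1))
ascii(s['image'],215,280,300,350,1,2)
```

```text
[-7.66606862  1.86333176 32.0022209 ] [ 0.46903463  1.92020076 -0.06082324] tip [ 495.5 -129.    74.2] yaw 82.1 tilt y [-0.01  -0.004 -1.   ] shift [ 0.0017 -0.0003  0.0008] roll -0.1
bar+ top [239.5 278.1]
bar- [212.1 252.4]
top ++ [286.2 288.2]
top +- [228.6 324.9]
top -+ [225.9 235.4]
top -- [170.8 263.7]
rim ++ [288.8 305.3]
rim +- [231.2 343.6]
clip+ top in [260.1 305.8]
clip+ out L [254.7 313.8]
clip+ out R [271.  303.3]
clip+ bot L [256.7 332.4]
clip+ R [272.3 321.9]
280 wwwwwwwwwwwwwwwwww.OOOOOOO..wwwwwwwwwwwwwwwwwwwwwwwwwwwwwwwwww.......................
282 wwwwwwwwwwwwwwwwww.OOOOOOO.wwwwwwwwwwwwwwwwwwwwwwwwwwwwwwwwwwwwww....................
284 wwwwwwwwwwwwwwwwwwS.OOOOOO..wwwwwwwwwwwwwwwwwwwwwwwwwwwwwwwwwwwwwww..................
286 wwwwwwwwwwwwwwwwwww.OOOOO...wwwwwwwwwwwwwwwwwwwwwwwwwwwwwwwwwwwwwwwww................
288 wwwwwwwwwwwwwwwwwwww.....wwwwwwwwwwwwwwwwwwwwwwwwwwwwwwwwwwwwwwwwwwwwww..............
290 wwwwwwwwwwwwwwwwwwwwwwwwwwwwwwwwwwwwwwwwwwwwwwwwwwwwwwwwwwwwwwwwwwwwww...............
292 wwwwwwwwwwwwwwwwwwwwwwwwwwwwwwwwwwwwwwwwwwwwwwwwwwwwwwwwwwwwwwwwwwwwww.......
[... 1828 characters left out ...]
wwwwwww....OOOOO.#############........................................
336 ..........OOO...www...OOOOOO.############............................................
338 ...........OOOO.....OOOOO.#############..............................................
340 .............OOO.OOOOO.#############.................................................
342 ....................############.....................................................
344 ...............###############.......................................................
346 .................#########...........................................................
348 ...................#####.............................................................
```

The cover is home: its rim is about 5.7 mm up and the force rose to 32 N without further motion. Releasing it and checking.

>>> play_rows([
  {"hand": 0.005, "dx": 0, "dy": 0, "dz": 0, "roll": 0},
  {"hand": 0.045, "dx": 0, "dy": 0, "dz": 0, "roll": 0},
  {"hand": 0.045, "dx": 0, "dy": 0, "dz": 0, "roll": 0},
  {"hand": 0.045, "dx": 0, "dy": 0, "dz": 0, "roll": 0},
  {"hand": 0.045, "dx": 0, "dy": -0.03, "dz": 0, "roll": 0},
  {"hand": 0.045, "dx": 0, "dy": -0.08, "dz": 0, "roll": 0},
  {"hand": 0.045, "dx": -0.03, "dy": -0.13, "dz": 0.04, "roll": 0},
  {"hand": 0.045, "dx": -0.05, "dy": -0.14, "dz": 0.09, "roll": 0},
])

```text
time: 47.85
ee_pos: [461.0, -33.2, 180.1]
ee_rot: [-0.704, 0.707, -0.052, 0.049]
force: [-0.3, 1.2, -1.2]
grip_width: 0.523
```

Run:
```python
from pick import *
S=manip.state();print(S['force'],S['time'],*to([*(C+0*cx),74.5],82.2))
w=cam('wrist','w21.png');s=cam('scene','s21.png');t=cam('top','t21.png')
print('w');
hsv=cv2.cvtColor(w['image'],cv2.COLOR_RGB2HSV);m=cv2.inRange(hsv,(5,175,140),(16,255,255))
for nm,c,n in (('w',w,'wrist'),('s',s,'scene'),('t',t,'top')):
    for k,a_,b_,z in (('clip+ mid',122.5,0,65),('clip- mid',-122.5,0,65),('bar',0,0,92),('ledge+',114,0,46),('ledge-',-114,0,46)):
        print(nm,k,np.round(proj(c,n,[*(C+a_*cx+b_*cy),z]),1),end='; ')
    print()
x,y=map(int,proj(t,'top',[*(C),92]))
bar(t,'top',(x-15,y-35,x+15,y+35),92,40)
def sc(c,n,Y,X,st,sy):
    h=cv2.cvtColor(c['image'],cv2.COLOR_RGB2HSV)
    for yy in range(*Y,sy): print(yy,''.join('O' if (4<=q[0]<=20 and q[1]>185 and q[2]>150) else 'o' if (4<=q[0]<=20 and q[1]>185 and q[2]>90) else 'w' if q[1]<60 and q[2]>120 else '#' if q[2]<60 else '.' for q in h[yy,X[0]:X[1]:st]))
sc(t,'top',(226,242),(385,440),1,1);sc(t,'top',(320,340),(385,440),1,1)
```

```text
[-0.25960144  1.21684401 -1.2418132 ] 47.85 tip [461.1 -33.  216.6] yaw 81.8 tilt y [-0.005 -0.004 -1.   ] shift [ 0.05    0.1424 -0.0886] roll -0.4
w
w clip+ mid [233.  376.4]; w clip- mid [206.1 130.1]; w bar [209.6 283.5]; w ledge+ [235.4 359.2]; w ledge- [213.  138.6]; 
s clip+ mid [262.3 307.9]; s clip- mid [196.  244.6]; s bar [225.4 264.9]; s ledge+ [260.3 311.5]; s ledge- [199.3 252.6]; 
t clip+ mid [414.5 230.2]; t clip- mid [403.1 333.8]; t bar [411.2 280.5]; t ledge+ [412.5 235. ]; t ledge- [402.1 329.7]; 
226 .......................................................
227 .......................................................
228 .......................................................
229 w......................................................
230 .......w............oo.................................
231 ....................oOOOOOOO...........................
232 wwwwwwww......#..ooOoOOOOOOOOOOOOOOO..O................
233 wwwwwwwwwwwwww...O.OOOOOOOOOOOOOOOOOOO.................
234 wwwwwwwwwwwwwwwww......OOOOOOOOOOOOOOO.................
235 wwwwwwwwwwwwwwwwwwwwwwww......OOO
[... 882 characters left out ...]
........................................
329 .......................................................
330 .......................................................
331 .......................................................
332 .......................................................
333 .......................................................
334 .......................................................
335 .......................................................
336 .......................................................
337 #......................................................
338 .......................................................
339 .......................................................
```

Run:
```python
from pick import *
a=cv2.imread('pics/scene0.png')[:,:,::-1];b=cv2.imread('pics/s21.png')[:,:,::-1]
for im in (a,b):
    h=cv2.cvtColor(im,cv2.COLOR_RGB2HSV)
    for yy in range(236,270,3): print(yy,''.join('O' if (4<=q[0]<=20 and q[1]>185 and q[2]>150) else 'o' if (4<=q[0]<=20 and q[1]>185 and q[2]>90) else 'w' if q[1]<60 and q[2]>120 else '#' if q[2]<60 else '.' for q in h[yy,170:225]))
from m import tool
q=[f+0*u for _ in (0,)];fc=f
print('front tool target',*to([*(f-30*u),130],107))
panel()
```

```text
236 .......................................................
239 .......................................................
242 ................................OOO....................
245 ...........................OOOOOOOOOO..................
248 ...................OOOOOOOO.OOOOOOOOOO.................
251 ...................OOOOOOOOOOOOOOOOO..............wwwww
254 ....................OOOOOOOOOOOOOOOOO........wwwwwwwwww
257 .....................OOOOOOOOOOOOOOOO..wwwwww..wwwwwwww
260 .....................OOOOOOOOOOO...wwwwww.wwww.wwwwwwww
263 ......................OOOOO...wwwwwwwwwwwwwwwwwwwwwwwww
266 ....................#...wwwwwwwwww...wwwwwwwwwwwwwwwwww
269 .................wwwwwwwwwww.wwwwwwww...wwwwwwwwwwwwwww
236 ......................................................w
239 .................................................wwwwww
242 ...........................................wwwwwwwwwwww
245 .........................O.OOOOOOOO..wwwwwwwwwwwwwwwwww
248 ...................O..OOOOOOO...wwwwwwwwwwwwwwwwwwwwwww
251 ...................OOOO....wwwwwwwwwwwwwwwwwwwwwwwwwwww
254 .....................wwwwwwwwwwwwwwwwwwww.......wwwwwww
257 ..............wwwwwwwwwwwwwwwwwwwwwwwwww.OO........wwww
260 ........wwwwwwwwwwwwwwwwwwwwwwwwwwwwwwwww..OOO.........
263 ...wwwwwwwwwwwwwwwwwwwwwwwwwwwwwwwwwwwwwww.OOOOOO......
266 ..wwwwwwwwwwwwwwwwwwwwwwwwwwwwwwwwwwwwwwwww.OOO....O...
269 ....wwwwwwwwwwwwwwwwwwwwwwwwwwwwwwwwwwwwwwwwwwwwwwww..O
front tool target tip [459.7 -29.3 215.1] yaw 82.5 tilt y [-0.008 -0.003 -1.   ] shift [-0.0297  0.0846  0.1897] roll -24.5
panel? area 1293 ctr [508.2 179.3] sides 33.3 291.6
panel? area 243 ctr [608.1 142.4] sides 40.5 110.6
panel? area 199 ctr [523.9 240.2] sides 19.3 116.6
```

Both clips sit at their rest positions in the images, so the cover has clicked in. Now the drawer: fingers shut, in front of the panel.

>>> play_rows([
  {"hand": 0, "dx": -0.005, "dy": 0.0, "dz": 0.05, "roll": -5},
  {"hand": 0, "dx": -0.012, "dy": 0, "dz": 0.1, "roll": -11},
  {"hand": 0, "dx": -0.02, "dy": 0.02, "dz": 0.15, "roll": -18},
  {"hand": 0, "dx": -0.03, "dy": 0.06, "dz": 0.188, "roll": -24.5},
  {"hand": 0, "dx": -0.032, "dy": 0.1, "dz": 0.19, "roll": -24.5},
  {"hand": 0, "dx": -0.032, "dy": 0.13, "dz": 0.19, "roll": -24.5},
  {"hand": 0, "dx": -0.032, "dy": 0.155, "dz": 0.19, "roll": -24.5},
  {"hand": 0, "dx": -0.032, "dy": 0.16, "dz": 0.19, "roll": -24.5},
])

```text
time: 49.05
ee_pos: [451.3, 158.4, 15.2]
ee_rot: [-0.698, 0.701, 0.098, -0.107]
force: [-0.7, 0.9, -0.1]
grip_width: -0.002
```

Run:
```python
from pick import *
S=manip.state();print(S['force'],S['grip_width'],*to([*(f-11*u),54],107))
```

```text
[-0.74665381  0.94032624 -0.12869229] -0.0020081325751873137 tip [451.8 158.6  51.7] yaw 106.7 tilt y [-0.013 -0.006 -1.   ] shift [ 0.0225 -0.0027  0.003 ] roll -0.3
```

Contact should come after about 22 mm. Push in along the unit's x.

>>> play_rows([
  {"hand": 0, "dx": 0.015, "dy": 0, "dz": 0.003, "roll": 0},
  {"hand": 0, "dx": 0.025, "dy": 0, "dz": 0.003, "roll": 0},
  {"hand": 0, "dx": 0.04, "dy": 0, "dz": 0.003, "roll": 0},
  {"hand": 0, "dx": 0.055, "dy": 0, "dz": 0.003, "roll": 0},
  {"hand": 0, "dx": 0.07, "dy": 0, "dz": 0.003, "roll": 0},
  {"hand": 0, "dx": 0.085, "dy": 0, "dz": 0.003, "roll": 0},
  {"hand": 0, "dx": 0.1, "dy": 0, "dz": 0.003, "roll": 0},
  {"hand": 0, "dx": 0.11, "dy": 0, "dz": 0.003, "roll": 0},
])

```text
time: 50.05
ee_pos: [557.3, 193.3, 13.7]
ee_rot: [-0.698, 0.701, 0.098, -0.107]
force: [-0.3, -0.6, 0.4]
grip_width: 0.005
```

>>> play_rows([
  {"hand": 0, "dx": 0.008, "dy": 0, "dz": 0, "roll": 0},
  {"hand": 0, "dx": 0.018, "dy": 0, "dz": 0, "roll": 0},
  {"hand": 0, "dx": 0.027, "dy": 0, "dz": 0, "roll": 0},
  {"hand": 0, "dx": 0.035, "dy": 0, "dz": 0, "roll": 0},
  {"hand": 0, "dx": 0.042, "dy": 0, "dz": 0, "roll": 0},
  {"hand": 0, "dx": 0.048, "dy": 0, "dz": 0, "roll": 0},
  {"hand": 0, "dx": 0.053, "dy": 0, "dz": 0, "roll": 0},
  {"hand": 0, "dx": 0.056, "dy": 0, "dz": 0, "roll": 0},
])

```text
time: 51.05
ee_pos: [605.5, 207.7, 12.3]
ee_rot: [-0.697, 0.702, 0.094, -0.111]
force: [-9.8, -2.3, 6.6]
grip_width: 0.0
```

Run:
```python
from pick import *
S=manip.state();t,R=tip();print(S['force'],S['time'],'tip along unit x past shut contact pose',((t[:2]-(np.array([622,213.7])-11*u))@u).round(1),*to([*(f-11*u),54],107))
```

```text
[-9.8107639  -2.34404043  6.55533088] 51.05 tip along unit x past shut contact pose -5.7 tip [606.3 208.1  48.8] yaw 106.7 tilt y [-0.022 -0.01  -1.   ] shift [-1.398e-01 -1.900e-03 -1.000e-04] roll -0.3
```

>>> play_rows([
  {"hand": 0, "dx": 0.008, "dy": 0, "dz": 0, "roll": 0},
  {"hand": 0, "dx": 0.012, "dy": 0, "dz": 0, "roll": 0},
  {"hand": 0, "dx": 0.016, "dy": 0, "dz": 0, "roll": 0},
  {"hand": 0, "dx": 0.019, "dy": 0, "dz": 0, "roll": 0},
  {"hand": 0, "dx": 0.021, "dy": 0, "dz": 0, "roll": 0},
  {"hand": 0, "dx": 0.021, "dy": 0, "dz": 0, "roll": 0},
  {"hand": 0, "dx": 0.021, "dy": 0, "dz": 0, "roll": 0},
])

```text
time: 51.92
ee_pos: [614.6, 210.3, 12.0]
ee_rot: [-0.695, 0.704, 0.087, -0.118]
force: [-18.7, -4.3, 19.6]
grip_width: -0.003
```

Run:
```python
from pick import *
S=manip.state();t,R=tip();print(S['force'],S['time'],'past shut',((t[:2]-(np.array([622,213.7])-11*u))@u).round(1),R[:,1].round(3))
```

```text
[-18.73876063  -4.33115341  19.58038852] 51.925 past shut 4.6 [-0.042 -0.019 -0.999]
```

>>> play_rows([
  {"hand": 0, "dx": -0.01, "dy": 0, "dz": 0, "roll": 0},
  {"hand": 0, "dx": -0.03, "dy": 0, "dz": 0, "roll": 0},
  {"hand": 0, "dx": -0.07, "dy": 0, "dz": 0, "roll": 0},
  {"hand": 0, "dx": -0.11, "dy": 0, "dz": 0, "roll": 0},
  {"hand": 0, "dx": -0.13, "dy": -0.03, "dz": 0, "roll": 0},
  {"hand": 0, "dx": -0.13, "dy": -0.08, "dz": 0.04, "roll": 0},
  {"hand": 0, "dx": -0.13, "dy": -0.13, "dz": 0.09, "roll": 0},
  {"hand": 0, "dx": -0.13, "dy": -0.16, "dz": 0.14, "roll": 0},
])

```text
time: 52.92
ee_pos: [459.3, 307.1, 176.5]
ee_rot: [-0.696, 0.704, 0.088, -0.116]
force: [0.4, -0.1, -0.5]
grip_width: 0.003
```

>>> play_rows([
  {"hand": 0, "dx": -0.02, "dy": -0.02, "dz": 0.05, "roll": 0},
  {"hand": 0, "dx": -0.04, "dy": -0.02, "dz": 0.1, "roll": 0},
  {"hand": 0, "dx": -0.05, "dy": -0.02, "dz": 0.15, "roll": 0},
  {"hand": 0, "dx": -0.06, "dy": -0.02, "dz": 0.2, "roll": 0},
  {"hand": 0, "dx": -0.06, "dy": -0.02, "dz": 0.2, "roll": 0},
  {"hand": 0, "dx": -0.06, "dy": -0.02, "dz": 0.2, "roll": 0},
])

```text
time: 53.68
ee_pos: [346.1, 481.8, 197.8]
ee_rot: [-0.695, 0.704, 0.088, -0.116]
force: [-0.0, 0.5, -0.0]
grip_width: 0.003
```

Run:
```python
from pick import *
S=manip.state();print(S['force'],S['time'],S['ee_pos'])
t=cam('top','t30.png');s=cam('scene','s30.png');panel()
a=cv2.imread('pics/top0.png')[:,:,::-1]
for U in (285,305): print([ (n,i[195:232,U].mean(1).astype(int).tolist()) for n,i in (('0',a),('now',t['image']))])
x,y=map(int,proj(t,'top',[*C,92]));bar(t,'top',(x-15,y-35,x+15,y+35),92,40)
print('cover top');
for q in comps(t['image'][215:350,355:460],(0,0,150),(180,60,255),1500):
    P=np.array([onz(t,'top',v_[0]+355,v_[1]+215,60)[:2] for v_ in q[2]]);print(P.round(1).tolist(),((P.mean(0)-C)@cx).round(1),((P.mean(0)-C)@cy).round(1))
for im in (a,t['image']):
    print([ (c[0],c[1]) for c in comps(im[215:345,385:430],(6,185,140),(18,255,255),20)])
for n,c in (('scene',s),('top',t)):
    d=cv2.absdiff(c['image'],cv2.imread(f'pics/{n}0.png')[:,:,::-1]).max(2)>60
    for k,X in (('beast',(757.6,-157.5,30)),('jar',(703.7,-329.9,50)),('tape',(537.6,527,40))):
        px,py=map(int,proj(c,n,X));print(n,k,int(d[max(py-20,0):py+20,max(px-20,0):px+20].sum()),end='; ')
```

```text
[-0.00263731  0.50502687 -0.02738803] 53.675 [346.07616625 481.8304088  197.76334341]
panel? area 617 ctr [627.6 215.4] sides 12.0 291.0
[('0', [177, 180, 174, 170, 177, 176, 174, 179, 178, 180, 180, 184, 186, 183, 179, 178, 63, 152, 153, 150, 164, 245, 255, 255, 255, 255, 120, 106, 112, 108, 113, 110, 80, 50, 51, 50, 52]), ('now', [180, 182, 178, 174, 180, 179, 175, 181, 181, 181, 184, 186, 187, 185, 181, 181, 64, 157, 155, 153, 180, 255, 255, 255, 255, 255, 122, 107, 115, 112, 116, 115, 82, 50, 49, 49, 59])]
[('0', [176, 176, 179, 180, 180, 185, 185, 187, 183, 180, 68, 155, 155, 150, 160, 244, 255, 255, 255, 255, 120, 109, 110, 112, 109, 110, 80, 50, 54, 53, 49, 54, 99, 100, 98, 93, 99]), ('now', [178, 179, 182, 183, 183, 187, 190, 190, 184, 182, 68, 159, 157, 155, 168, 247, 255, 255, 255, 255, 123, 108, 116, 113, 113, 114, 81, 56, 53, 55, 49, 56, 104, 98, 100, 92, 99])]
cover top
[[394.9, -43.1], [616.7, -72.8], [599.5, -218.6], [378.8, -184.6]] 0.3 -1.2
[(np.int32(83), [28.7, 18.4]), (np.int32(69), [17.9, 115.9])]
[(np.int32(76), [18.2, 115.8]), (np.int32(69), [28.5, 17.9])]
scene beast 0; scene jar 0; scene tape 0; top beast 0; top jar 0; top tape 0;
```

```bash
python3 -c "
from cell import manip
print(manip.sign_off())"
```

```text
the job is handed in; nothing more can be done
None
```

The job is finished and handed in at about 54 s of the 210 s allowed. `sign_off` reports no verdict, so the result below rests on my own checks.

**What I did:**
- I pressed the drawer until it sprang out, then pulled it fully open with the fingers hooked behind the panel.
- There were three models: red, sand and green. The blue one is absent. Each stands in its own well.
- I set the cover on the case and pressed it home, then pushed the drawer shut until it latched.

**Last checks, from the images and the force readings:**

| Item | Reading |
|---|---|
| Drawer panel | back at its starting place, within about 0.4 mm |
| Cover on the case | centred to 0.3 and -1.2 mm, rim about 5.7 mm up when pressed to 32 N |
| Clips | both within half a pixel of their rest positions |
| Models | all appeared level in their wells just before covering; not seen through the cover since |
| Beast, jar and tape measure | no change in either view |
| Robot | clear of everything |

**What went wrong or disagreed:**
- **Tool point:** the real fingertips sit about 36 mm behind the reported TCP. My first press therefore ran over the panel and pushed on the cabinet's edge with about 21 N. I measured the offset and allowed for it from then on.
- **Lowering into the wells:** sand pressed on the case with about 70 N and green with about 65 N, because each hung nose-down or off-centre in the grip. I moved and re-set both; sand had to be regrasped.

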